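Turn over the last biscuit on the tray with the turner

TASK

Two of the three freshly baked biscuits on the baking tray already lie with their purple-flowered golden face up; the third still shows its plain pale base. Take the slightly bent turner from its rest, let its edge ride lightly on the silicone liner (pressing hard cuts it) and turn that biscuit over, low over the tray, so that it lies flat on the liner with its flowered face up; never touch a biscuit with the gripper, and leave the other two, the buns and the nut tin where they are. Then lay the turner back in its rest as you found it and let go.

Things in the scene. Friction and masses are not known exactly. Their poses are not given: they have to be found in the camera images.
- biscuit_plain_centre (a point): centre of the biscuit to be turned: stiff, round, 90 mm across, 12 mm thick, 70 to 110 g, lying on the tray's liner. z points out of its golden face with the purple flower (at the start down); the other face is plain and pale with six small dots (at the start up). Turned over its far edge it comes to lie about one diameter farther on
- biscuit_done1_centre (a point): centre of an identical biscuit, already turned (flowered face and z axis up), on the tray; to be left alone
- biscuit_done2_centre (a point): centre of another identical biscuit, already turned, towards the tray's +y end; to be left alone
- tray: aluminium baking tray, fixed, 310 mm (x) by 480 mm (y), rim 10 mm high and 4 mm thick all round; origin at the centre of its underside. A beige silicone liner with red border covers its floor; the liner's top is level, 5 mm above the origin. The plain biscuit lies towards the -y end; on its +y side there is free room for it to be turned that way
- turner_grip (a point): grip point in the middle of the turner's wooden handle, which is 20 mm wide (y), 18 mm thick, runs 62 mm ahead of and 88 mm behind this point and rises backwards at 6 degrees. x points from the handle to the blade's front edge, z up. It lies 185 mm behind the front edge and, were it not bent, 50 mm above the blade's underside; parked, 76 mm above the table
- turner_rest: white ceramic turner rest, fixed; origin on the table under the centre of its drip dish (104 mm square, lips 8 mm high), over which the blade hangs free. x points as the parked turner's. Two posts, 95 and 205 mm behind the origin, carry the handle in notches 28 mm wide; their cheeks reach 71 and 83 mm above the table; the grip point lies between them
- rest_grip (a point): where the turner's grip point is when the turner is parked, 145 mm behind the rest's origin and 76 mm above the table; axes as the parked turner's
- nut_tin: square steel tin of hazelnuts, 110 mm wide, 55 mm high, spoon in it, near the table's far edge; bystander
- bun_white: small white flower bun, 48 mm across, about 40 mm high, beyond the tray's far edge; bystander
- bun_purple: small purple-topped flower bun, same size, beyond the tray's far edge; bystander
- biscuit_plain: the same biscuit, same origin and axes. Its faces are flat, 76 mm across; the rim is bevelled on both sides, 3 mm in height over 7 mm in radius, round a 6 mm high edge, so a thin blade enters under it. It slips on the steel blade (friction about 0.3) but grips the liner (about 1), so it can be pried up about its far edge
- turner: the whole turner, 190 g: steel blade 80 mm long (x), 75 mm wide (y), 2 mm thick, 0.8 mm at its front edge, then a thin rising neck and the handle. It is bent where the neck leaves the handle, 62 mm ahead of the grip: blade and neck dip or rise by up to 8 degrees, not shown by any pose, so the front edge may be 17 mm above or below where it should be
There are look-alikes about, which are no part of the job. What is shaped like the biscuit_plain but green is not meant.

How it is judged:
On the way, in this order (a step that is already met when the one before it is completed fails the run):
1. the turner is lifted out of its rest (distance between turner_grip and rest_grip above 0.04 m), for 0.1 s.
2. the turner holds the plain biscuit up on its edge (angle between biscuit_plain_centre's own z axis and vertical between 0.8 and 2.4 rad and contact force between turner and biscuit_plain above 0.02 N), for 0.03 s.
3. the biscuit lies flat on the tray, flowered face up (angle between biscuit_plain_centre's own z axis and vertical below 0.1 rad and z of biscuit_plain_centre in the frame of tray below 0.0145 m and linear speed of biscuit_plain below 0.03 m/s), for 0.2 s.
At the end, for the whole second after the job is handed in: The biscuit lies flat on the liner (0.1 rad), wholly inside the tray, flowered face up; the other two lie flat, flowered face up; the turner lies still in both notches of its rest, its grip point within 20 mm of rest_grip and its axes within 0.12 rad of the parked direction (angle between each of biscuit_plain_centre, biscuit_done1_centre, biscuit_done2_centre's own z axis and vertical below 0.1 rad and z of biscuit_plain_centre in the frame of tray between 0.007 and 0.0145 m and x of biscuit_plain_centre in the frame of tray between -0.112 and 0.112 m and y of biscuit_plain_centre in the frame of tray between -0.194 and 0.194 m and linear speed of each of biscuit_plain, turner below 0.02 m/s and angle between turner_grip's own z axis and vertical below 0.12 rad and distance between turner_grip and rest_grip below 0.02 m and angle between the x axis of turner_grip and the x axis of rest_grip, either way round below 0.12 rad); the robot touches nothing.
It fails at once if the gripper or arm touches a biscuit (contact force between any of the fingers, the arm and biscuit_plain above 0.3 N or contact force between any of the fingers, the arm and biscuit_done1 above 0.3 N or contact force between any of the fingers, the arm and biscuit_done2 above 0.3 N).
It fails at once if the biscuit is lifted high: its centre more than 140 mm above the table (height (world z) of biscuit_plain_centre above 0.14 m).
It fails at once if one of the other biscuits is moved by more than 20 mm (distance of any of biscuit_done1_centre, biscuit_done2_centre from where it was at the start of the episode above 0.02 m).
It fails at once if a bystander is moved by more than 30 mm (distance of any of nut_tin, bun_white, bun_purple from where it was at the start of the episode above 0.03 m).
It fails at once if the turner is pressed on the tray or its liner with over 18 N (contact force between turner and tray above 18 N).
It also fails if it takes over 51 s, if anything falls off the work surface, if the arm or the gripper's body presses on something with over 40 N, if the wrist force passes 120 N, or if a joint passes its speed limit or range.

ROBOT

A 7-joint arm with a two-finger parallel gripper is mounted at the origin on the work surface. World frame = base frame: x ahead of the robot, y to its left, z up, the work surface at z = 0. Lengths are in m, angles in rad, forces in N, time in s.
With the tool pointing down it reaches from about 0.35 to 0.9 m from the base axis. Payload 19.9 kg.
Tool frame: the origin (TCP) lies at the centre of the arm's flange, where the gripper is bolted on; the fingertips stand 173 mm ahead of it and the grasp point (between the pads) lies 155 mm ahead of it (ctrl.tips_ahead is the distance from the TCP to the fingertips, in m); z points along the fingers, x is the direction in which the jaws open and shut, and the axes are right-handed (so a half turn about z gives the same grasp; the last joint's range is limited). The gripper opens to 85 mm and grips with 20 to 120 N. Pads are 22 mm wide; open, the fingers measure 114 mm over their backs; the gripper's body (76 mm by 85 mm) begins 54 mm behind the grasp point. The pads swing forward as they close: fully open they stand 13 mm farther back than shut.
Start: joints at [1.101, 0.417, -0.01, 1.614, 0.005, 1.111, -0.053], TCP at [0.26, -0.568, 0.405] pointing down, gripper open.
Joint ranges: [-2.81, 2.81], [-0.39, 2.02], [-1.27, 1.25], [0.06, 2.57], [-1.19, 4.33], [0.19, 2], [-2.82, 2.82]. Speed limits (rad/s): [1.89, 1.89, 2.39, 2.39, 3.01, 3.01, 3.01].

INTERFACE

Orientations are given as a unit quaternion [x, y, z, w].
In Python, from cell import telemetry, cams, ctrl gives the robot as it stands.
- The arm moves only by the tool drive_tool, never from a script. Its argument "motion" is one flat list of numbers, 7 for each row, row after row: the shift along the tool's x, y, z in mm, then the turn, a rotation vector about the tool's x, y, z in degrees, then the closure in counts, from 0 (fully open) to 255 (shut). A call has 1 to 20 rows; each row shifts and turns the commanded pose from where the row before left it, along the tool's axes as they then stand; what a row does not reach is not made up. A row lasts 1/10 s, in which the tool goes at most 50 mm and 8.59 degrees, less where a joint would pass 70% of its speed; a pose out of reach is approached as far as the arm can. A call is refused whole if a number of a shift passes 50 or a number of a turn 8.59, either way. A call with a gripper value outside its range is refused whole. The fingers move at their own pace and stop on an object; "grip_force" is the grip in N (left out, the last holds). Time passes only in rows, so rows that do not move let the fingers close. It gives the time, the measured TCP pose, the force and the opening at its end, in the units of the state.
- telemetry.sense(): the state, without advancing time (a new reading comes with each control period).
- cams.capture(name): name is "side" or "top"; returns a dict with "frame" (384x512x3 uint8, blue, green, red), "intrinsics" (3x3 intrinsics, pixels), "R" (3x3) and "t" (3): a world point X has camera coordinates R X + t. Camera axes: x right, y down, z forward; pixel columns grow to the right and rows downward; lengths in m; the calibration is good to about 2 mm. A picture is of the moment at which its call begins. There is no depth.
- ctrl.finish_job(): hands the job in, once; it reports no verdict.
The state is a dict: "t": time; "joint_positions": joint angles; "qd": joint speeds; "joint_efforts": joint torques, N m; "ee_pos": TCP position; "orientation": TCP orientation; "contact_force": force on the tool from outside, world axes, zero at the start; "wrist_torque": the same for the moment, N m; "gripper_width": finger opening in m.
Only numpy, scipy, OpenCV 4.12 (cv2) and the standard library are available. Lean on these libraries where they do the work, as an engineer would, in place of code of your own. Each camera call takes 0.05 s, during which the arm holds its last target.

## Working session

There is one attempt and no reset: what is moved stays moved. The work goes in short steps, Python scripts to look and compute and a tool call to move; the robot and the scene stay as the last step left them, time stands still between calls to the robot, and variables do not carry over. Pictures are saved under pics/ and viewed, and the job is handed in when it is done.

Besides the shell and the picture viewer there is one more tool, called after "Call:" as a command line: name --argument value ..., lists and objects as JSON in quotes. drive_tool: Moves the arm, as the interface text tells. Its arguments: {"type":"object","properties":{"motion":{"type":"array"},"grip_force":{"type":"number"}},"required":["motion"]}

```bash
ls; mkdir -p pics; python3 - <<'E'
from cell import telemetry,cams,ctrl
import cv2,numpy as np
np.set_printoptions(precision=4,suppress=True)
s=telemetry.sense()
for k in s: print(k,s[k])
print(ctrl.tips_ahead)
for n in("side","top"):
    c=cams.capture(n); cv2.imwrite(f"pics/{n}0.png",c["frame"]); print(n,c["intrinsics"],c["R"],c["t"], -np.array(c["R"]).T@np.array(c["t"]))
E
```

```text
pics
t 0.0
joint_positions [ 1.1005  0.418  -0.0103  1.6142  0.0047  1.1107 -0.053 ]
qd [-0.0004 -0.0004 -0.0003  0.0005  0.0015  0.0001  0.0008]
joint_efforts [ -0.0002 -86.4457   0.6785 -43.4918   0.0191   0.0073  -0.0001]
ee_pos [ 0.2598 -0.5683  0.404 ]
orientation [ 0.8414 -0.5405 -0.0005 -0.0003]
contact_force [-0.3609 -0.3337  0.1553]
wrist_torque [-0.0515 -0.0205  0.0042]
gripper_width 0.08559498009483697
0.1734
side [[358.2975   0.     256.3171]
 [  0.     358.2975 191.7303]
 [  0.       0.       1.    ]] [[-0.7978 -0.6029  0.0029]
 [-0.4392  0.5779 -0.6879]
 [ 0.413  -0.5501 -0.7258]] [0.4058 0.3315 0.6062] [0.219  0.3866 0.6668]
top [[386.0712   0.     259.0272]
 [  0.     386.0712 186.392 ]
 [  0.       0.       1.    ]] [[ 0.0045 -1.      0.0047]
 [-0.9978 -0.0048 -0.0667]
 [ 0.0668 -0.0044 -0.9978]] [-0.0656  0.5307  0.9482] [ 0.4665 -0.0589  0.9818]
```

View pics/top0.png

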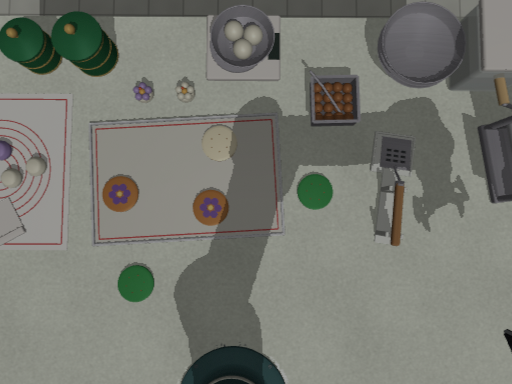

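View pics/side0.png

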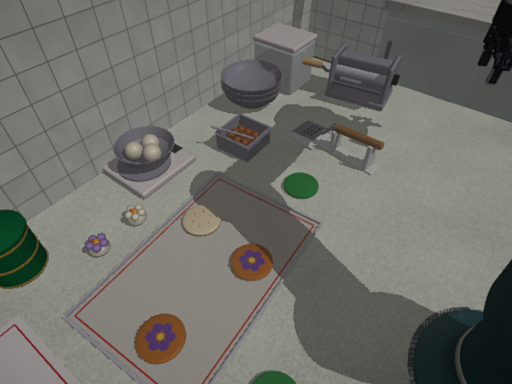

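```bash
cat > h.py <<'E'
from cell import telemetry,cams,ctrl
import cv2,numpy as np
from scipy.spatial.transform import Rotation as Rot
np.set_printoptions(precision=4,suppress=True)
def cam(n):
    c=cams.capture(n); return c["frame"],np.array(c["intrinsics"]),np.array(c["R"]),np.array(c["t"])
def ray(c,u,v,z):
    _,K,R,t=c
    d=R.T@np.linalg.solve(K,[u,v,1]); o=-R.T@t
    return o+d*(z-o[2])/d[2]
def proj(c,X):
    _,K,R,t=c; p=K@(R@np.array(X)+t); return p[:2]/p[2]
def tri(obs): # list of (cam,u,v)
    A=[];b=[]
    for c,u,v in obs:
        _,K,R,t=c; P=K@np.c_[R,t]
        for k,w in((0,u),(1,v)):
            r=P[k]-w*P[2];A.append(r[:3]);b.append(-r[3])
    return np.linalg.lstsq(np.array(A),np.array(b),rcond=None)[0]
def crop(f,x0,y0,x1,y1,k,name):
    cv2.imwrite(f"pics/{name}.png",cv2.resize(f[y0:y1,x0:x1],None,fx=k,fy=k,interpolation=cv2.INTER_CUBIC))
E
python3 - <<'E'
from h import *
a=cam("top");b=cam("side")
import pickle;pickle.dump((a,b),open("c0.pkl","wb"))
crop(a[0],350,120,450,260,4,"t1");crop(b[0],280,100,400,190,6,"s1");crop(a[0],80,100,300,250,3.5,"t2")
crop(b[0],60,170,330,384,2.8,"s2")
E
```

```text
(no output)
```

View pics/t1.png

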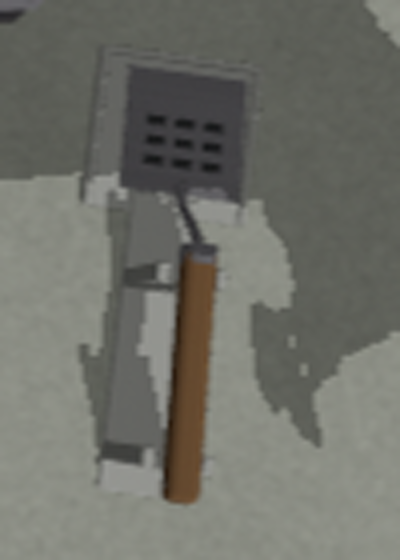

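View pics/s1.png

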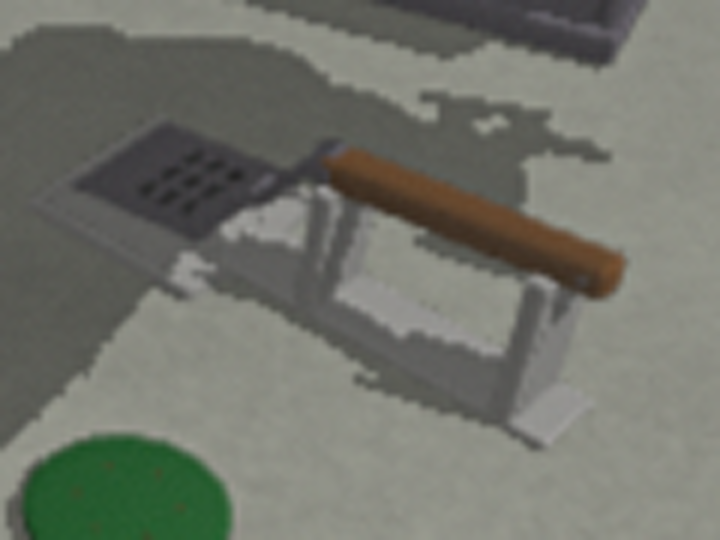

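View pics/t2.png

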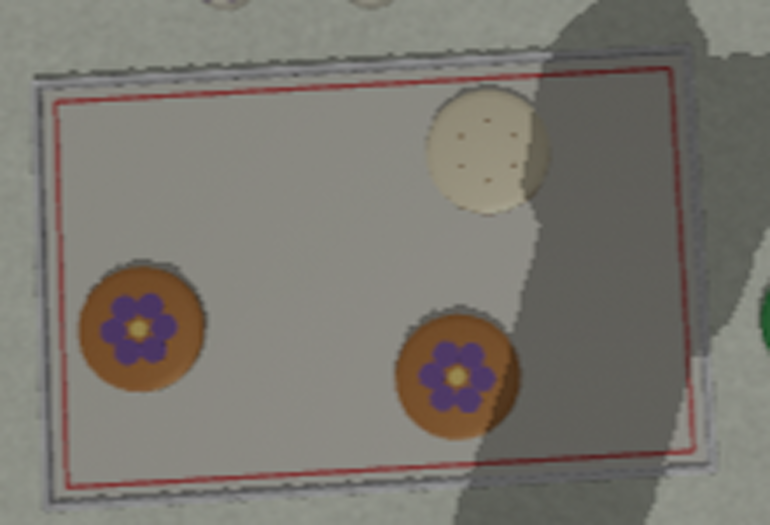

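View pics/s2.png

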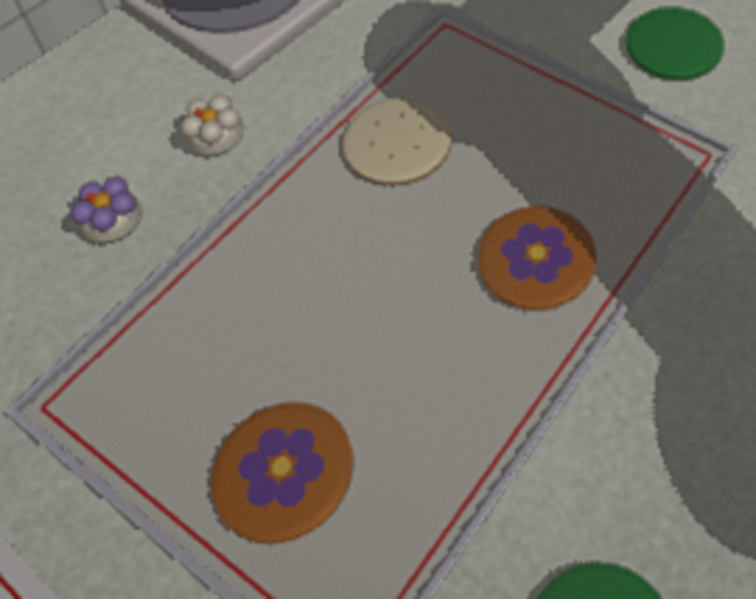

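```bash
python3 - <<'E'
from h import *
import pickle
a,b=pickle.load(open("c0.pkl","rb"))
T=lambda u,v:(350+u/4-.5+.125,120+v/4-.5+.125)
S=lambda u,v:(280+u/6-.4,100+v/6-.4)
T2=lambda u,v:(80+u/3.5-.36,100+v/3.5-.36)
S2=lambda u,v:(60+u/2.8-.32,170+v/2.8-.32)
P={}
for n,t,s in [("FL",(130,67),(75,187)),("FR",(247,82),(165,120)),("RL",(122,187),(205,237)),("RR",(239,200),(273,185)),
 ("hfront",(200,252),(333,163)),("hrear",(182,495),(610,275))]:
    P[n]=tri([(a,*T(*t)),(b,*S(*s))]);print(n,P[n],proj(a,P[n])-T(*t),proj(b,P[n])-S(*s))
for n,t,s in [("plain",(487,150),(396,141)),("d1",(457,377),(537,252)),("d2",(138,328),(281,467)),("redTR",(671,69),(446,27)),("redBR",(693,452),(711,157)),("redTL",(55,102),(44,408))]:
    print(n,tri([(a,*T2(*t)),(b,*S2(*s))]),ray(a,*T2(*t),.015),ray(b,*S2(*s),.015))
print("redBL",ray(a,*T2(68,487),.005))
# rest base strips
for n,t in [("dishTL",(102,47)),("dishTR",(256,72)),("dishBL",(82,200)),("dishBR",(240,218)),]:
    print(n,ray(a,*T(*t),.008))
E
```

```text
FL [ 0.6597 -0.3764  0.0113] [0.1949 0.3503] [-0.3906 -0.0432]
FR [ 0.6506 -0.449   0.0146] [0.0138 0.0259] [-0.0276 -0.0027]
RL [ 0.5808 -0.3663  0.0237] [0.2987 0.5825] [-0.6536 -0.0653]
RR [ 0.5788 -0.4432  0.009 ] [-0.5321 -1.0481] [1.1359 0.0862]
hfront [ 0.5368 -0.3978  0.0681] [0.2827 0.5927] [-0.6426 -0.0563]
hrear [ 0.3953 -0.3784  0.0839] [0.1326 0.3323] [-0.3672 -0.0209]
plain [0.6427 0.0394 0.0079] [0.6419 0.0391 0.015 ] [0.6375 0.0429 0.015 ]
d1 [0.4779 0.0583 0.0164] [0.4781 0.0586 0.015 ] [0.4782 0.0574 0.015 ]
d2 [0.5116 0.2866 0.0152] [0.5121 0.287  0.015 ] [0.511  0.2862 0.015 ]
redTR [ 0.705  -0.0946  0.0003] [ 0.702  -0.0937  0.015 ] [ 0.6936 -0.0843  0.015 ]
redBR [ 0.4245 -0.1109  0.0016] [ 0.4256 -0.11    0.015 ] [ 0.4199 -0.1012  0.015 ]
redTL [0.6768 0.3554 0.004 ] [0.6753 0.3516 0.015 ] [0.6678 0.3553 0.015 ]
redBL [0.3983 0.3374 0.005 ]
dishTL [ 0.674  -0.3593  0.008 ]
dishTR [ 0.6584 -0.4575  0.008 ]
dishBL [ 0.5757 -0.345   0.008 ]
dishBR [ 0.5647 -0.4453  0.008 ]
```

Call:
drive_tool --motion '[0,0,10,0,0,8.1,0,0,0,10,0,0,8.1,0,0,0,10,0,0,8.1,0,0,0,10,0,0,8,0,-29.5,-27,9,0,0,0,0,-29.5,-27,9,0,0,0,0,-29.5,-27,9,0,0,0,0,-29.5,-27,9,0,0,0,0,-29.5,-27,9,0,0,0,0,-29.5,-27,9,0,0,0,0,-29.5,-27,9,0,0,0,0,0,0,0,0,0,0,0]' --grip_force 100

```text
t: 1.4
ee_pos: [0.479, -0.3845, 0.3003]
orientation: [-0.661, 0.751, 0.001, 0.001]
contact_force: [-1.0, 0.0, 0.5]
gripper_width: 0.0852
```

```bash
cat >> h.py <<'E'
def state():
    s=telemetry.sense(); R=Rot.from_quat(s["orientation"])
    p=np.array(s["ee_pos"]); M=R.as_matrix(); f=np.array(s["contact_force"])
    print("t",round(s["t"],2),"pos",p*1000,"xaz",np.degrees(np.arctan2(M[1,0],M[0,0])),"z",M[:,2],"F",f,"w",s["gripper_width"],"tq",np.array(s["wrist_torque"]))
    return p,R
def todo(pt,Rt=None):
    p,R=state()
    print("shift mm (tool)",R.inv().apply(np.array(pt)-p)*1000)
    if Rt is not None: print("rotvec deg (tool)",np.degrees((R.inv()*Rt).as_rotvec()))
def down(az): # tool down with x azimuth az deg
    f=np.radians(az/2); return Rot.from_quat([np.cos(f),np.sin(f),0,0])
E
python3 - <<'E'
from h import *
todo([.475,-.3895,.231],down(-97.7))
c=cam("top");b=cam("side")
crop(c[0],330,110,480,270,4,"t3");crop(b[0],260,60,420,190,5,"s3")
E
```

```text
t 1.4 pos [ 478.9773 -384.4582  300.2666] xaz -97.30760939456826 z [ 0.0002  0.0031 -1.    ] F [-1.0434  0.0284  0.5221] w 0.08519653439972527 tq [0.0376 0.035  0.0338]
shift mm (tool) [ 5.7218  3.2916 69.2497]
rotvec deg (tool) [0.0107 0.1779 0.3924]
```

View pics/s3.png

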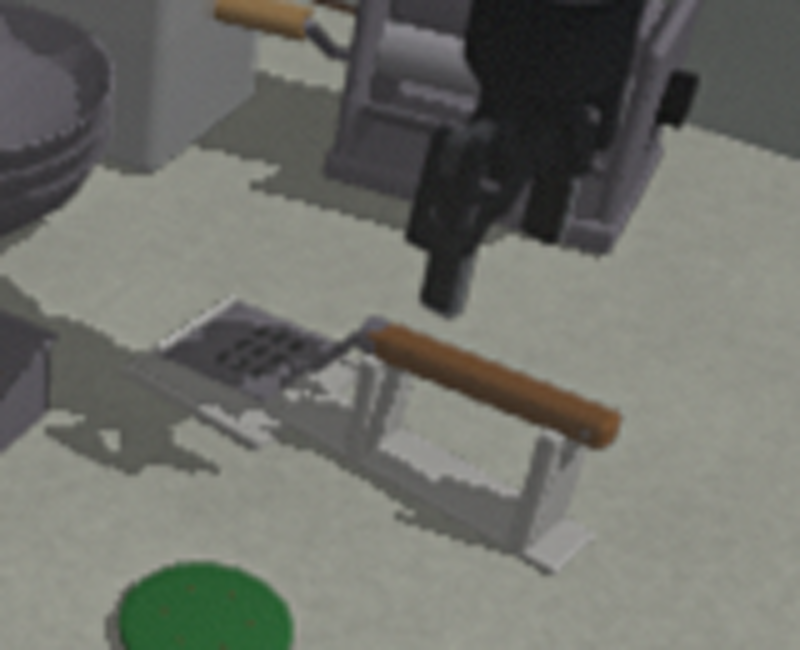

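View pics/t3.png

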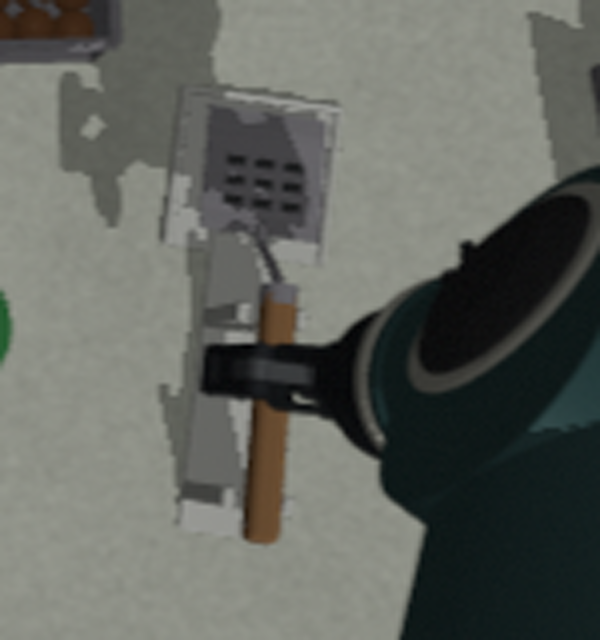

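Call:
drive_tool --motion '[5.7,3.3,20,0,0,0.4,0,0,0,25,0,0,0,0,0,0,15,0,0,0,0,0,0,9,0,0,0,0,0,0,0,0,0,0,0]'

```text
t: 2.0
ee_pos: [0.4705, -0.3946, 0.2319]
orientation: [-0.655, 0.756, 0.001, -0.0]
contact_force: [0.2, 0.8, 0.7]
gripper_width: 0.0852
```

```bash
python3 - <<'E'
from h import *
todo([.475,-.3895,.231],down(-97.7))
b=cam("side")
crop(b[0],260,60,420,190,5,"s4")
E
```

```text
t 2.0 pos [ 470.4757 -394.5752  231.8755] xaz -98.15746961624436 z [-0.0013  0.0009 -1.    ] F [0.1948 0.8053 0.7397] w 0.08524389751001504 tq [ 0.0383 -0.0087 -0.0231]
shift mm (tool) [-5.6652 -3.7596  0.874 ]
rotvec deg (tool) [ 0.0804  0.039  -0.4574]
```

View pics/s4.png

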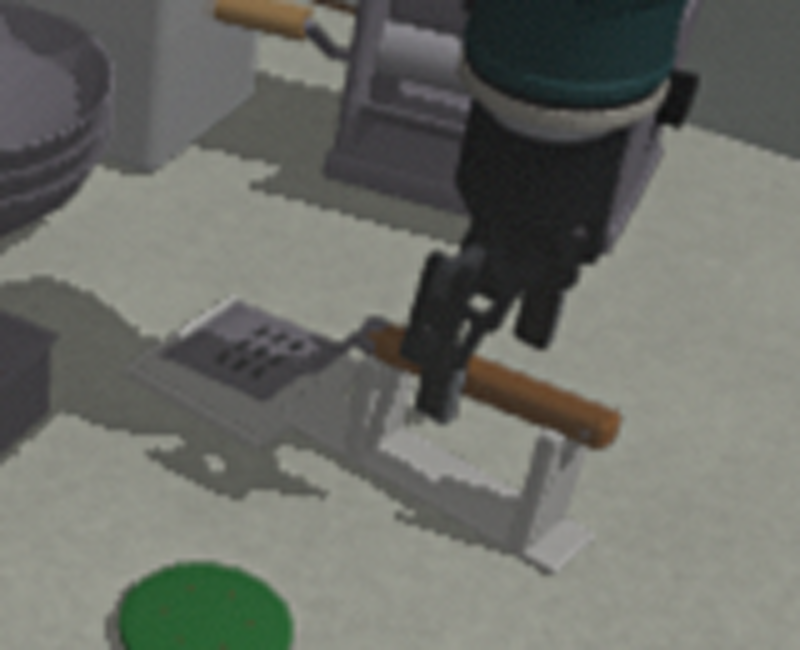

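Call:
drive_tool --motion '[-5.7,-3.6,0.5,0,0,-0.4,0,0,0,0,0,0,0,0,0,0,0,0,0,0,0,0,0,0,0,0,0,0]'

```text
t: 2.45
ee_pos: [0.4753, -0.3893, 0.2325]
orientation: [-0.658, 0.753, -0.0, 0.0]
contact_force: [-0.0, -0.1, 0.4]
gripper_width: 0.0853
```

```bash
python3 - <<'E'
from h import *
todo([.475,-.3895,.231],down(-97.7))
E
```

```text
t 2.45 pos [ 475.3304 -389.3158  232.5378] xaz -97.72583411847194 z [ 0.0003 -0.0004 -1.    ] F [-0.0173 -0.1117  0.4491] w 0.08531988237718283 tq [ 0.067   0.0451 -0.0218]
shift mm (tool) [0.2265 0.3032 1.5378]
rotvec deg (tool) [-0.0215 -0.0178 -0.0258]
```

Call:
drive_tool --motion '[0,0,2,0,0,0,120,0,0,0,0,0,0,180,0,0,0,0,0,0,255,0,0,0,0,0,0,255,0,0,0,0,0,0,255,0,0,0,0,0,0,255,0,0,0,0,0,0,255,0,0,0,0,0,0,255]' --grip_force 110

```text
t: 3.25
ee_pos: [0.4755, -0.3889, 0.2304]
orientation: [-0.658, 0.753, 0.0, 0.0]
contact_force: [-0.3, 5.1, 5.4]
gripper_width: 0.0183
```

```bash
python3 - <<'E'
from h import *
todo([.475,-.3895,.231],down(-97.7))
b=cam("side");c=cam("top")
crop(b[0],260,60,420,190,5,"s5")
crop(c[0],330,110,480,270,4,"t5")
E
```

```text
t 3.25 pos [ 475.4966 -388.913   230.3664] xaz -97.7135733857792 z [ 0.0002  0.0005 -1.    ] F [-0.2971  5.0968  5.3988] w 0.018345299106901233 tq [ 0.8697  0.1099 -0.0396]
shift mm (tool) [ 0.648   0.4132 -0.6341]
rotvec deg (tool) [-0.0077  0.0324 -0.0136]
```

View pics/s5.png

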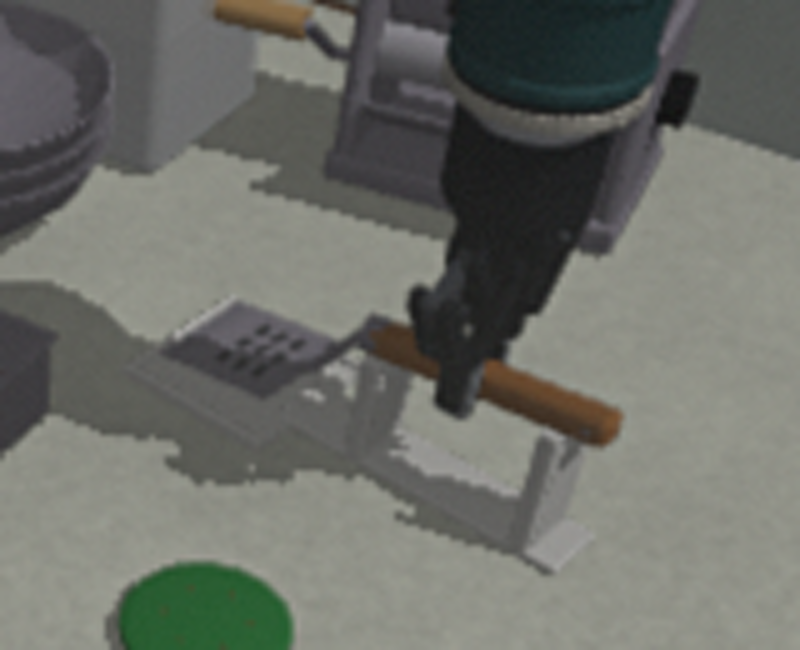

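View pics/t5.png

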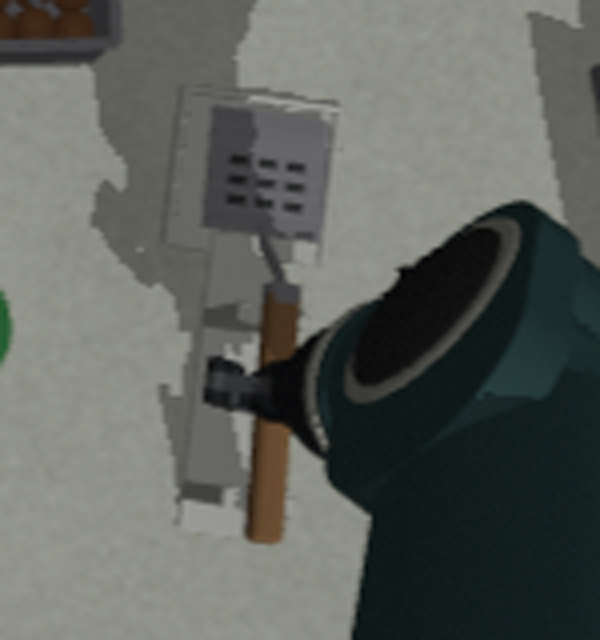

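Call:
drive_tool --motion '[0,0,-5,0,0,0,255,0,0,-15,0,0,0,255,0,0,-25,0,0,0,255,0,0,-25,0,0,0,255,0,0,-15,0,0,0,255,0,0,0,0,0,0,255,0,0,0,0,0,0,255]'

```text
t: 4.05
ee_pos: [0.4751, -0.3892, 0.315]
orientation: [-0.658, 0.753, 0.0, -0.0]
contact_force: [0.8, 1.1, -2.2]
gripper_width: 0.0185
```

```bash
python3 - <<'E'
from h import *
state()
import pickle
a,b=pickle.load(open("c0.pkl","rb"))
crop(a[0],290,50,370,140,6,"tin_t");crop(b[0],200,100,290,170,7,"tin_s")
b=cam("side");c=cam("top")
crop(b[0],260,40,420,190,5,"s6")
crop(c[0],330,90,480,270,4,"t6")
E
```

```text
t 4.05 pos [ 475.0676 -389.2288  314.9597] xaz -97.73520303362459 z [-0.0001  0.     -1.    ] F [ 0.844   1.0848 -2.1731] w 0.018525987525415705 tq [ 0.05    0.0922 -0.0014]
```

View pics/tin_t.png

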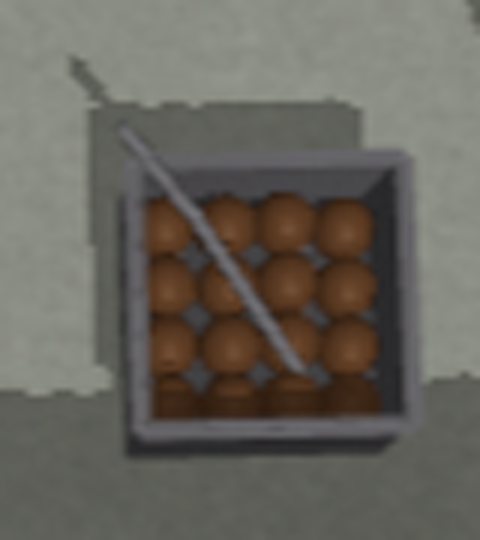

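View pics/s6.png

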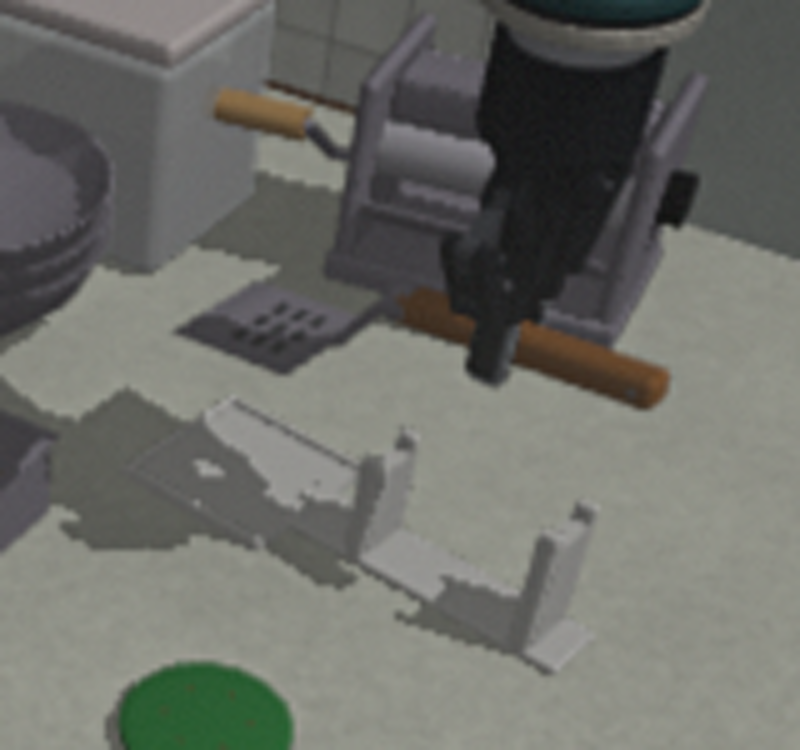

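View pics/t6.png

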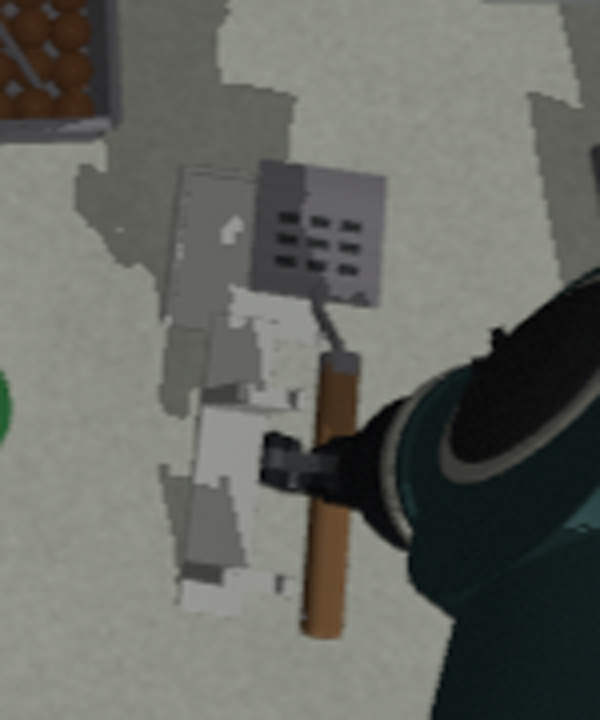

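View pics/tin_s.png

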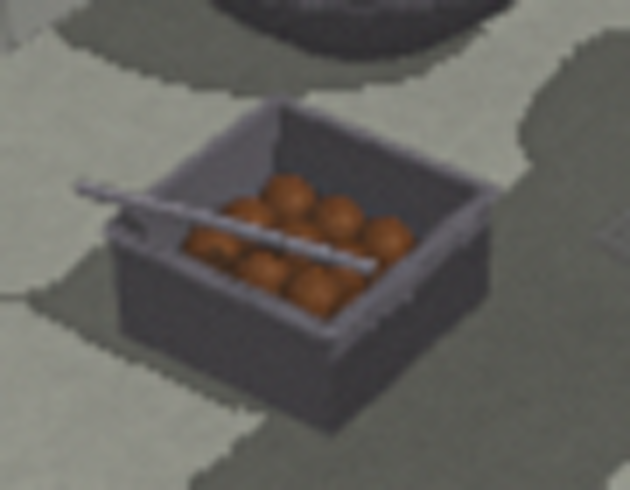

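```bash
python3 - <<'E'
from h import *
import pickle
a,b=pickle.load(open("c0.pkl","rb"))
for u,v in[(122,440),(420,430),(410,155),(130,190)]: print("tin top",ray(a,290+u/6-.4,50+v/6-.4,.055))
for u,v in[(330,335),(490,190),(110,228)]: print("tin side",ray(b,200+u/7-.4,100+v/7-.4,.055))
print("spoon end",tri([(a,290+122/6-.4,50+128/6-.4),(b,200+80/7-.4,100+187/7-.4)]))
T=lambda u,v:(330+u/4-.4,90+v/4-.4);S=lambda u,v:(260+u/5-.4,40+v/5-.4)
p=np.array([.4751,-.3892,.160]);yaw=np.radians(-7.73);d=np.array([np.cos(yaw),np.sin(yaw),0]);l=np.array([-d[1],d[0],0])
for n,t,s in[("FL",(261,160),(178,328)),("FR",(386,178),(250,280)),("RL",(250,290),(283,373)),("RR",(380,306),(365,312)),("hf",(340,352),(398,297)),("hr",(323,635),(655,385))]:
    X=tri([(a,*T(*t)),(b,*S(*s))]);q=X-p;print(n,X,"rel",q@d*1000,q@l*1000,q[2]*1000,proj(a,X)-T(*t),proj(b,X)-S(*s))
# model overlay for dips
def model(dip,g=p):
    th=np.radians(6); out={}
    for n,x,y in[("FL",185,37.5),("FR",185,-37.5),("RL",105,37.5),("RR",105,-37.5)]:
        z=-50+(1 if x==185 else 2)
        bx,bz=62,-62*np.tan(th)
        r=np.radians(dip);dx,dz=x-bx,z-bz
        X=bx+dx*np.cos(r)+dz*np.sin(r);Z=bz-dx*np.sin(r)+dz*np.cos(r)
        out[n]=(X,y,Z)
    return out
for dip in(0,4,6,8):
    m=model(dip);print(dip)
    for n,t,s in[("FL",(261,160),(178,328)),("FR",(386,178),(250,280)),("RL",(250,290),(283,373)),("RR",(380,306),(365,312))]:
        x,y,z=m[n];X=p+d*x/1000+l*y/1000+np.array([0,0,z/1000])
        print(n,proj(a,X)-T(*t),proj(b,X)-S(*s),np.array(m[n]))
E
```

```text
tin top [ 0.684  -0.1862  0.055 ]
tin top [ 0.6887 -0.3073  0.055 ]
tin top [ 0.8028 -0.3047  0.055 ]
tin top [ 0.7875 -0.1899  0.055 ]
tin side [ 0.6854 -0.1914  0.055 ]
tin side [ 0.6905 -0.303   0.055 ]
tin side [ 0.7963 -0.1907  0.055 ]
spoon end [ 0.8055 -0.1844  0.0747]
FL [ 0.6577 -0.3769  0.1009] rel 179.29297938939467 36.73900779139935 -59.122374320117046 [0.2278 0.41  ] [-0.4423 -0.049 ]
FR [ 0.6502 -0.4487  0.099 ] rel 181.5509481820367 -35.43688389148249 -60.972288562183465 [-0.3046 -0.5668] [0.5862 0.0543]
RL [ 0.5822 -0.3661  0.1077] rel 103.04139484628104 37.25936091393552 -52.295919845747925 [-0.0389 -0.0752] [0.0821 0.0076]
RR [ 0.5726 -0.438   0.113 ] rel 103.20625302960153 -35.22424760703002 -46.95943784326183 [-0.0097 -0.0198] [0.0205 0.0017]
hf [ 0.541  -0.3984  0.1545] rel 66.53356045304297 -0.2386209490931171 -5.497621032146571 [0.3267 0.6895] [-0.7204 -0.0627]
hr [ 0.3937 -0.3778  0.1726] rel -82.2355454970224 0.3288631365129004 12.645734431673578 [-0.1442 -0.3691] [0.3942 0.0181]
0
FL [ 1.7623 -3.0158] [-1.8739 -3.8556] [185.   37.5 -49. ]
FR [ 3.0372 -2.9825
[... 257 characters left out ...]
 -1.294 ] [181.7369 -37.5    -57.4766]
RL [0.0171 0.2796] [ 0.3951 -0.2359] [102.0015  37.5    -50.8985]
RR [0.1752 0.8457] [0.6354 1.0742] [102.0015 -37.5    -50.8985]
6
FL [-0.4524  0.3439] [-0.8486  0.7378] [179.8855  37.5    -61.6243]
FR [0.3765 0.3165] [1.4497 0.1993] [179.8855 -37.5    -61.6243]
RL [-0.272   1.0352] [0.792  0.4297] [100.4282  37.5    -52.2675]
RR [-0.1608  1.5951] [1.014 1.718] [100.4282 -37.5    -52.2675]
8
FL [-1.1723  1.5539] [-0.4283  2.2577] [177.8904  37.5    -65.7048]
FR [-0.4842  1.5073] [1.8237 1.6854] [177.8904 -37.5    -65.7048]
RL [-0.5542  1.8057] [1.2051 1.0848] [ 98.8081  37.5    -53.5807]
RR [-0.4876  2.3597] [1.4092 2.351 ] [ 98.8081 -37.5    -53.5807]
```

Call:
drive_tool --motion '[0,0,-2,0,0,-8.2,255,0,0,-2,0,0,-8.2,255,0,0,-2,0,0,-8.2,255,0,0,-2,0,0,-8.2,255,0,0,-2,0,0,-8.2,255,0,0,-2,0,0,-8.2,255,0,0,0,0,0,-8.2,255,0,0,0,0,0,-8.2,255,0,0,0,0,0,-8.2,255,0,0,0,0,0,-8.2,255,0,0,0,0,0,-8.2,255,0,0,0,0,0,-7.5,255,0,0,0,0,0,0,255,0,0,0,0,0,0,255]'

```text
t: 5.55
ee_pos: [0.475, -0.3894, 0.3264]
orientation: [1.0, -0.002, -0.0, -0.0]
contact_force: [-0.4, 0.3, -1.2]
gripper_width: 0.0183
```

```bash
cat >> h.py <<'E'
X0=.640; TX,TZ=.180,-.0605
def tipgoal(ty,tz,al,x=None):
    """TCP pose so that the turner's tip (underside) is at (X0,ty,tz), tool pitched nose-down al deg, heading +y"""
    a=np.radians(al);c,s=np.cos(a),np.sin(a)
    gy=ty-(TX*c+TZ*s); gz=tz-(-TX*s+TZ*c)
    M=np.array([[1,0,0],[0,-c,s],[0,-s,-c]]).T
    return np.array([X0 if x is None else x,gy,gz])-.155*M[:,2],Rot.from_matrix(M)
def tipnow():
    p,R=state();M=R.as_matrix();t=p+.155*M[:,2]-TX*M[:,1]+TZ*(-M[:,2]);print("tip est",t*1000,"pitch",np.degrees(np.arcsin(-M[1,2])))
E
python3 - <<'E'
from h import *
tipnow();todo(*tipgoal(-.029,.05,4))
E
```

```text
t 5.55 pos [ 475.0368 -389.3838  326.4366] xaz -0.28059818987481494 z [-0.0007  0.001  -1.    ] F [-0.4164  0.3184 -1.2142] w 0.018280650253534085 tq [-0.1051 -0.0466  0.0099]
tip est [ 475.7606 -209.1775  111.1103] pitch -0.05545053427560172
t 5.55 pos [ 475.0368 -389.3838  326.4366] xaz -0.28059818987481494 z [-0.0007  0.001  -1.    ] F [-0.4164  0.3184 -1.2142] w 0.018280650253534085 tq [-0.1051 -0.0466  0.0099]
shift mm (tool) [ 164.038  -196.6132   48.9741]
rotvec deg (tool) [-4.0553  0.0519 -0.279 ]
```

Call:
drive_tool --motion '[23.4,-28,0,0,0,0,255,23.4,-28,0,0,0,0,255,23.4,-28,0,0,0,0,255,23.4,-28,0,0,0,0,255,23.4,-28,0,0,0,0,255,23.4,-28,0,0,0,0,255,23.4,-28,10,0,0,0,255,0,0,20,-4,0,-0.28,255,0,0,15,0,0,0,255,0,0,0,0,0,0,255,0,0,0,0,0,0,255,0,0,0,0,0,0,255]'

```text
t: 6.75
ee_pos: [0.6391, -0.1954, 0.2831]
orientation: [0.999, 0.001, 0.0, 0.035]
contact_force: [0.9, 0.5, -1.9]
gripper_width: 0.0182
```

```bash
python3 - <<'E'
from h import *
tipnow();todo(*tipgoal(-.029,.008,4))
b=cam("side");c=cam("top")
crop(b[0],150,100,360,270,3.8,"s7")
crop(c[0],180,80,400,230,3.5,"t7")
E
```

```text
t 6.75 pos [ 639.0647 -195.4491  283.1381] xaz 0.11966199257253354 z [ 0.0009 -0.0694 -0.9976] F [ 0.8921  0.546  -1.9163] w 0.018241487839892108 tq [0.0296 0.0257 0.0147]
tip est [638.9036 -30.8388  55.6658] pitch 3.979436215078126
t 6.75 pos [ 639.0647 -195.4491  283.1381] xaz 0.11966199257253354 z [ 0.0009 -0.0694 -0.9976] F [ 0.8921  0.546  -1.9163] w 0.018241487839892108 tq [0.0296 0.0257 0.0147]
shift mm (tool) [ 0.9011 -5.2175 47.3598]
rotvec deg (tool) [-0.0205 -0.0542  0.1162]
```

View pics/s7.png

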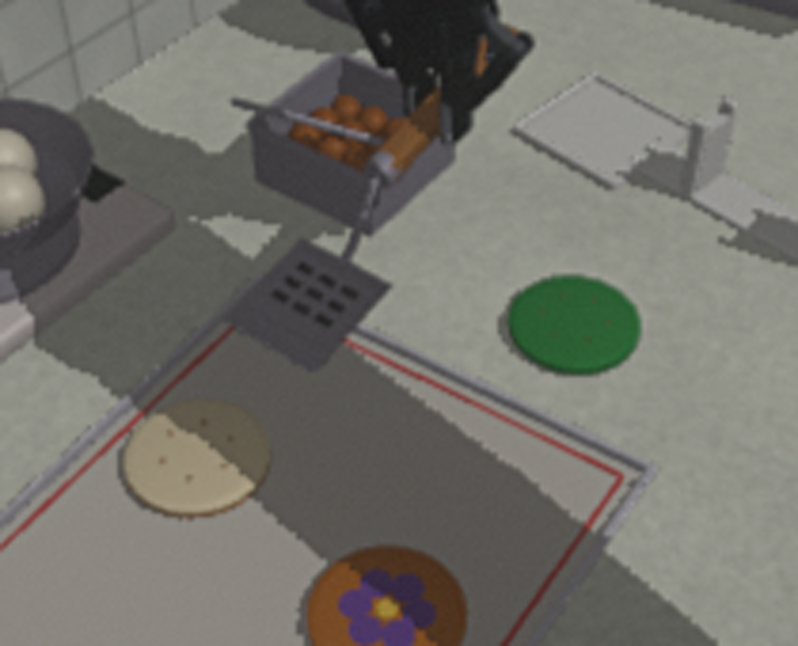

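View pics/t7.png

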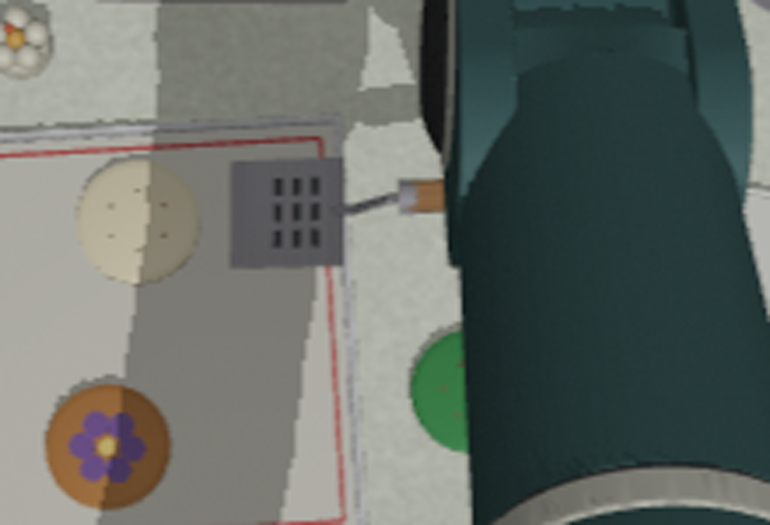

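Call:
drive_tool --motion '[0,-2,15,0,0,0,255,0,0,15,0,0,0,255,0,0,8,0,0,0,255,0,0,0,0,0,0,255,0,0,0,0,0,0,255,0,0,0,0,0,0,255]'

```text
t: 7.45
ee_pos: [0.6394, -0.195, 0.2446]
orientation: [0.999, 0.002, 0.0, 0.035]
contact_force: [0.8, 0.1, -1.6]
gripper_width: 0.0185
```

```bash
python3 - <<'E'
from h import *
tipnow();todo(*tipgoal(-.029,.005,4))
E
```

```text
t 7.45 pos [ 639.3784 -195.0311  244.5771] xaz 0.25298403097062655 z [ 0.0007 -0.0698 -0.9976] F [ 0.8239  0.1157 -1.5999] w 0.0184798044474758 tq [ 0.0389  0.0275 -0.0112]
tip est [638.7443 -30.5207  17.0333] pitch 4.004234689257739
t 7.45 pos [ 639.3784 -195.0311  244.5771] xaz 0.25298403097062655 z [ 0.0007 -0.0698 -0.9976] F [ 0.8239  0.1157 -1.5999] w 0.0184798044474758 tq [ 0.0389  0.0275 -0.0112]
shift mm (tool) [ 0.6234 -2.3369 11.912 ]
rotvec deg (tool) [ 0.0043 -0.0408  0.2507]
```

Call:
drive_tool --motion '[0,-1,3,0,0,0,255,0,0,3,0,0,0,255,0,0,0,0,0,0,255,0,0,0,0,0,0,255]'

```text
t: 7.85
ee_pos: [0.6391, -0.1945, 0.238]
orientation: [0.999, 0.002, -0.0, 0.035]
contact_force: [0.4, -0.4, -2.9]
gripper_width: 0.0182
```

Call:
drive_tool --motion '[0,0,1,0,0,0,255,0,0,1,0,0,0,255,0,0,0,0,0,0,255]'

```text
t: 8.15
ee_pos: [0.6391, -0.1946, 0.2359]
orientation: [0.999, 0.002, -0.0, 0.035]
contact_force: [-0.5, 0.2, -1.8]
gripper_width: 0.0181
```

Call:
drive_tool --motion '[0,0,1,0,0,0,255,0,0,1,0,0,0,255,0,0,0,0,0,0,255]'

```text
t: 8.45
ee_pos: [0.6391, -0.1948, 0.234]
orientation: [0.999, 0.002, -0.0, 0.035]
contact_force: [0.0, -0.4, -0.2]
gripper_width: 0.018
```

Call:
drive_tool --motion '[0,0,0.7,0,0,0,255,0,0,0,0,0,0,255,0,0,0,0,0,0,255]'

```text
t: 8.75
ee_pos: [0.6392, -0.1949, 0.2335]
orientation: [0.999, 0.002, 0.0, 0.035]
contact_force: [-0.5, -1.7, 0.5]
gripper_width: 0.0185
```

Call:
drive_tool --motion '[0,0,0.7,0,0,0,255,0,0,0,0,0,0,255,0,0,0,0,0,0,255]'

```text
t: 9.05
ee_pos: [0.6392, -0.1949, 0.2328]
orientation: [0.999, 0.002, 0.0, 0.035]
contact_force: [-0.3, -1.2, 1.6]
gripper_width: 0.0177
```

```bash
python3 - <<'E'
from h import *
tipnow()
b=cam("side")
crop(b[0],150,100,360,270,3.8,"s8")
E
```

```text
t 9.05 pos [ 639.1987 -194.9341  232.7792] xaz 0.24151354057889618 z [ 0.0002 -0.0698 -0.9976] F [-0.2739 -1.1674  1.5625] w 0.01768834057273899 tq [ 0.1099 -0.021   0.0098]
tip est [638.4916 -30.4133   5.2431] pitch 4.0016677414762105
```

View pics/s8.png

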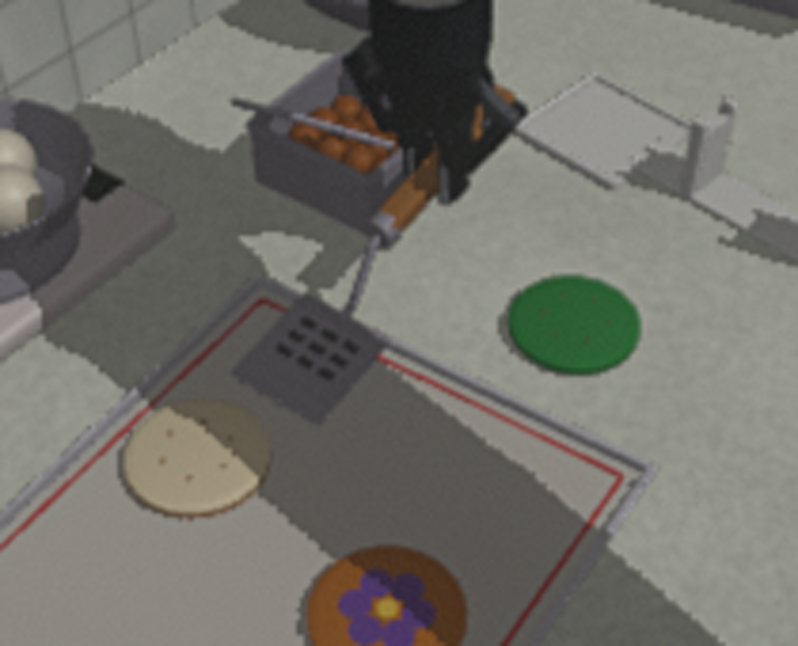

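```bash
python3 - <<'E'
from h import *
b=cam("side");c=cam("top")
S=lambda u,v:(150+u/3.8-.4,100+v/3.8-.4)
for q in[(232,370),(320,422)]:
    for z in(.006,.012): print(ray(b,*S(*q),z))
crop(c[0],190,110,320,230,6,"t9")
E
```

```text
[ 0.6752 -0.0307  0.006 ]
[ 0.6711 -0.0269  0.012 ]
[ 0.6003 -0.031   0.006 ]
[ 0.5969 -0.0273  0.012 ]
```

View pics/t9.png

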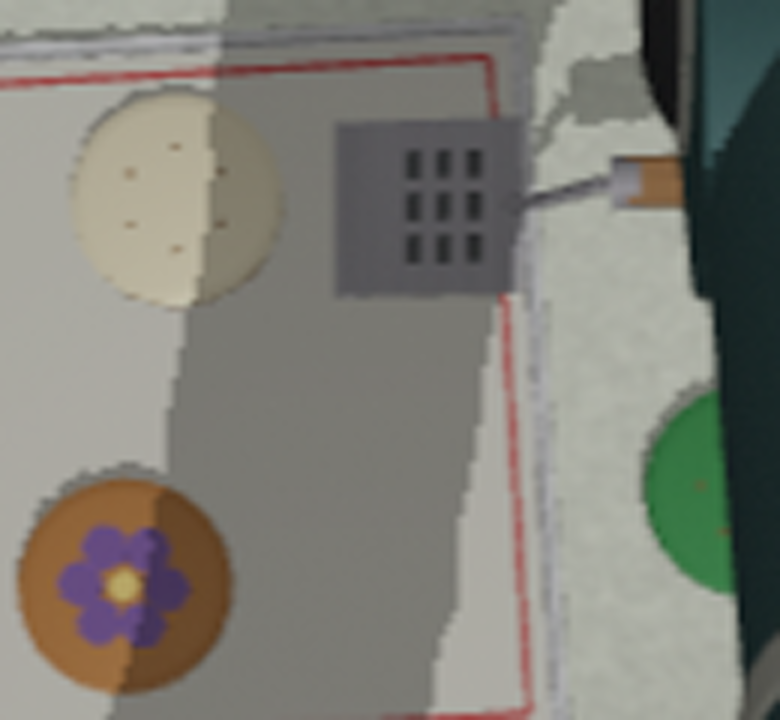

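```bash
python3 - <<'E'
from h import *
import pickle
a,b=pickle.load(open("c0.pkl","rb"))
S=lambda u,v:(150+u/3.8-.4,100+v/3.8-.4);T=lambda u,v:(190+u/6-.42,110+v/6-.42)
for s,t in[((232,370),(335,122)),((320,422),(335,296)),((305,293),(522,120)),((386,348),(513,292))]:
    X=tri([(a,*T(*t)),(b,*S(*s))]);print(X,proj(b,X)-S(*s))
for t in((175,198),):print(ray(a,*T(*t),.017))
print("edge L/R",ray(a,*T(72,198),.011),ray(a,*T(283,198),.011),ray(a,*T(175,88),.011),ray(a,*T(175,308),.011))
E
```

```text
[ 0.6749 -0.0285  0.0084] [-0.5742 -0.0882]
[ 0.6004 -0.029   0.0082] [-0.5946 -0.0829]
[ 0.6753 -0.1068  0.0178] [0.0653 0.0091]
[ 0.603  -0.1034  0.0121] [0.0158 0.002 ]
[0.6414 0.039  0.017 ]
edge L/R [0.6422 0.0831 0.011 ] [ 0.6427 -0.0061  0.011 ] [0.6896 0.0401 0.011 ] [0.5956 0.039  0.011 ]
```

Call:
drive_tool --motion '[1,-5,-0.35,0,0,-0.2,255,1,-5,-0.35,0,0,0,255,0,-5,-0.35,0,0,0,255,0,-5,-0.35,0,0,0,255,0,0,0,0,0,0,255]'

```text
t: 9.7
ee_pos: [0.6411, -0.1735, 0.2327]
orientation: [0.999, 0.005, -0.0, 0.035]
contact_force: [0.7, 1.3, -0.3]
gripper_width: 0.0181
```

Call:
drive_tool --motion '[0,-4,-0.28,0,0,0,255,0,-4,-0.28,0,0,0,255,0,-4,-0.28,0,0,0,255,0,-4,-0.28,0,0,0,255,0,0,0,0,0,0,255]'

```text
t: 10.2
ee_pos: [0.6409, -0.1579, 0.2327]
orientation: [0.999, 0.004, -0.0, 0.035]
contact_force: [0.2, 0.6, 0.2]
gripper_width: 0.0184
```

```bash
python3 - <<'E'
from h import *
tipnow()
b=cam("side");c=cam("top")
crop(b[0],150,130,300,250,5,"s10");crop(c[0],190,110,320,230,6,"t10")
E
```

```text
t 10.2 pos [ 640.9468 -157.8873  232.6995] xaz 0.49287457507092464 z [ 0.0001 -0.0692 -0.9976] F [0.2308 0.5949 0.2201] w 0.018422955501209665 tq [ 0.6871 -0.0945  0.0099]
tip est [639.4215   6.76     5.2589] pitch 3.9685437835488253
```

View pics/s10.png

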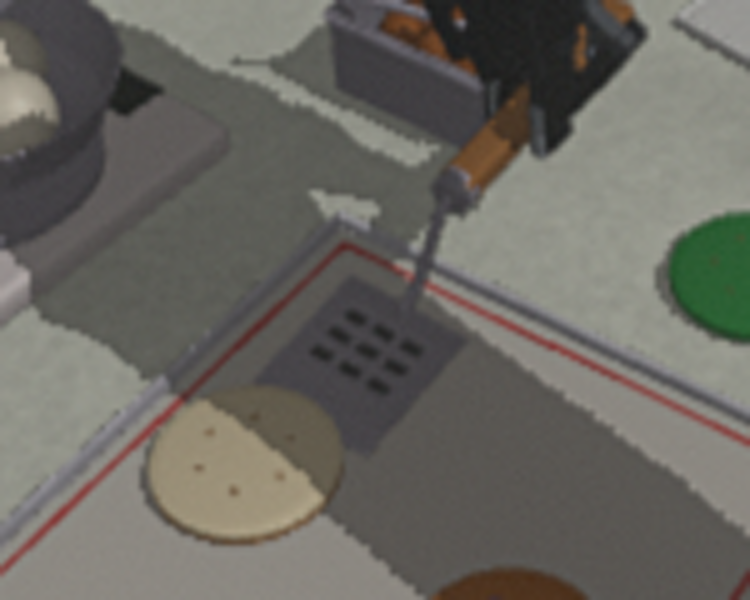

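View pics/t10.png

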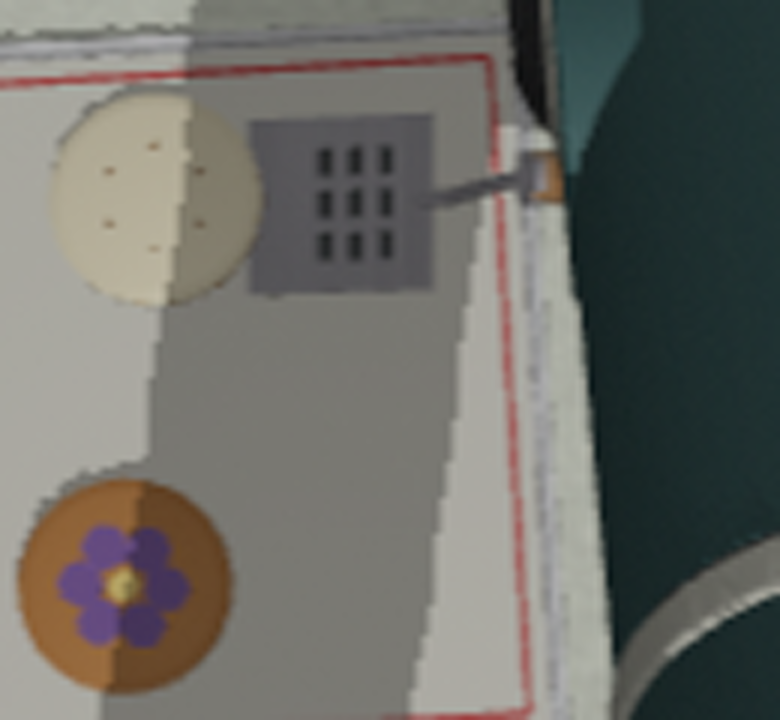

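Call:
drive_tool --motion '[0,8,0.5,0,0,0,255,0,7,0.5,0,0,0,255,0,0,0,0,0,0,255,0,0,0,0,0,0,255,0,-30,-2,0,0,0,255,0,-20,-1.4,0,0,0,255,0,0,0,0,0,0,255,0,0,0,0,0,0,255]'

```text
t: 11.1
ee_pos: [0.6407, -0.1237, 0.2327]
orientation: [0.999, 0.004, -0.0, 0.035]
contact_force: [-0.8, 0.8, 1.2]
gripper_width: 0.0182
```

```bash
python3 - <<'E'
from h import *
tipnow()
b=cam("side");c=cam("top")
crop(b[0],150,130,300,250,5,"s11");crop(c[0],190,110,320,230,6,"t11")
E
```

```text
t 11.1 pos [ 640.6535 -123.7048  232.6555] xaz 0.48489396211265423 z [ 0.0001 -0.0697 -0.9976] F [-0.7669  0.837   1.1548] w 0.01821135874750649 tq [ 0.7722 -0.1114  0.0502]
tip est [639.1417  40.828    5.1321] pitch 3.9974219822642016
```

View pics/s11.png

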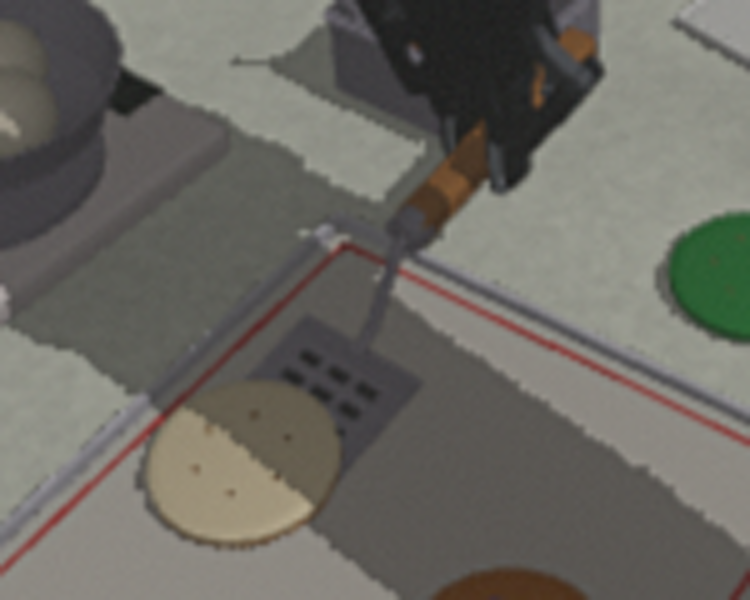

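View pics/t11.png

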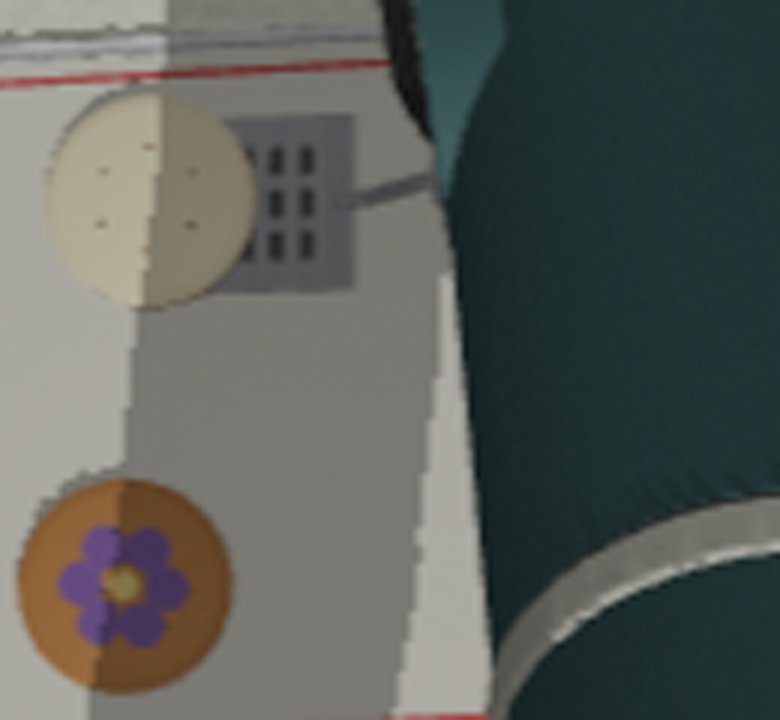

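Call:
drive_tool --motion '[0,8,0.5,0,0,0,255,0,8,0.5,0,0,0,255,0,0,0,0,0,0,255,0,-0.1,-6,0,0,0,255,0,-0.1,-6,0,0,0,255,0,-1.1,-5.6,0,0,0,255,0,-1.1,-5.6,0,0,0,255,0,0,0,0,0,0,255]'

```text
t: 12.0
ee_pos: [0.641, -0.1352, 0.2568]
orientation: [0.999, 0.004, 0.001, 0.035]
contact_force: [0.0, -0.8, -1.7]
gripper_width: 0.0181
```

```bash
python3 - <<'E'
from h import *
tipnow()
b=cam("side");c=cam("top")
crop(b[0],150,130,300,250,5,"s12");crop(c[0],190,110,320,230,6,"t12")
E
```

```text
t 12.0 pos [ 640.9799 -135.1982  256.7862] xaz 0.48655203458321705 z [ 0.0014 -0.0698 -0.9976] F [ 0.0374 -0.7797 -1.675 ] w 0.018111059539451736 tq [-0.0957 -0.0101 -0.0064]
tip est [639.7591  29.3045  29.2392] pitch 4.004982515283994
```

View pics/s12.png

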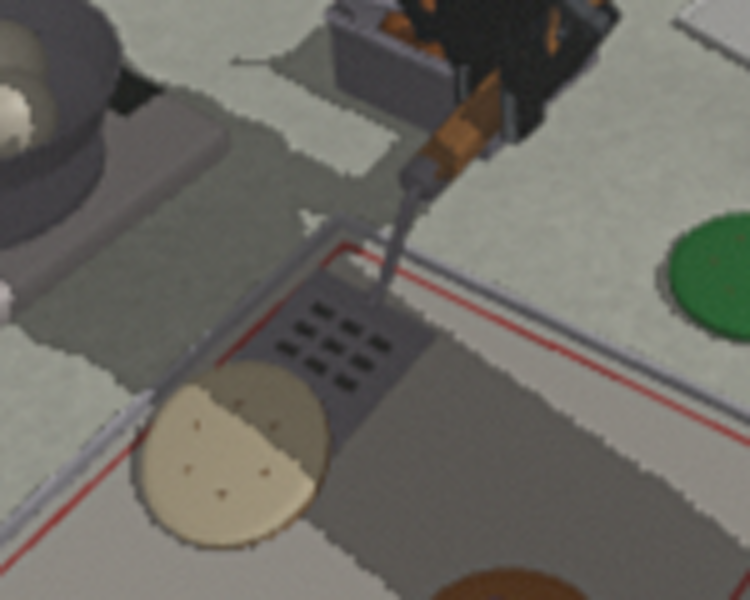

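View pics/t12.png

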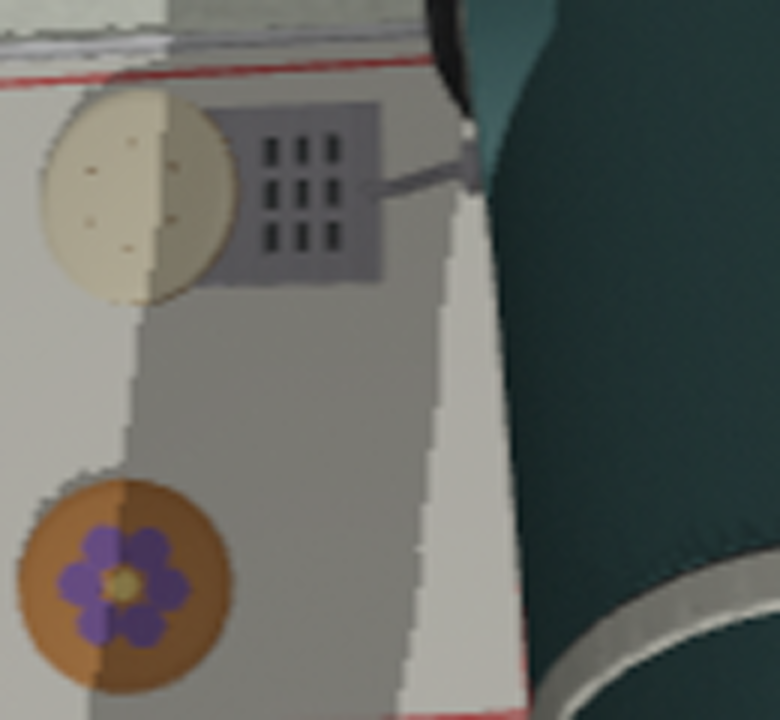

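Call:
drive_tool --motion '[0,-2.1,-4.6,0,0,0,255,0,-2.1,-4.6,0,0,0,255,0,-3,-4.9,0,0,0,255,0,-3,-4.9,0,0,0,255,0,-3.8,-4.4,0,0,0,255,0,-3.8,-4.4,0,0,0,255,0,0,0,0,0,0,255]'

```text
t: 12.8
ee_pos: [0.6408, -0.1151, 0.283]
orientation: [0.999, 0.004, 0.0, 0.035]
contact_force: [0.2, -0.6, -1.9]
gripper_width: 0.0183
```

```bash
python3 - <<'E'
from h import *
tipnow()
b=cam("side");c=cam("top")
crop(b[0],150,130,300,250,5,"s13");crop(c[0],190,110,320,230,6,"t13")
E
```

```text
t 12.8 pos [ 640.7887 -115.1414  283.0086] xaz 0.4977789648039713 z [ 0.0011 -0.0695 -0.9976] F [ 0.2363 -0.576  -1.9169] w 0.018282109204572468 tq [-0.0653 -0.0145 -0.0006]
tip est [639.4705  49.4307  55.5123] pitch 3.987438717133951
```

View pics/s13.png

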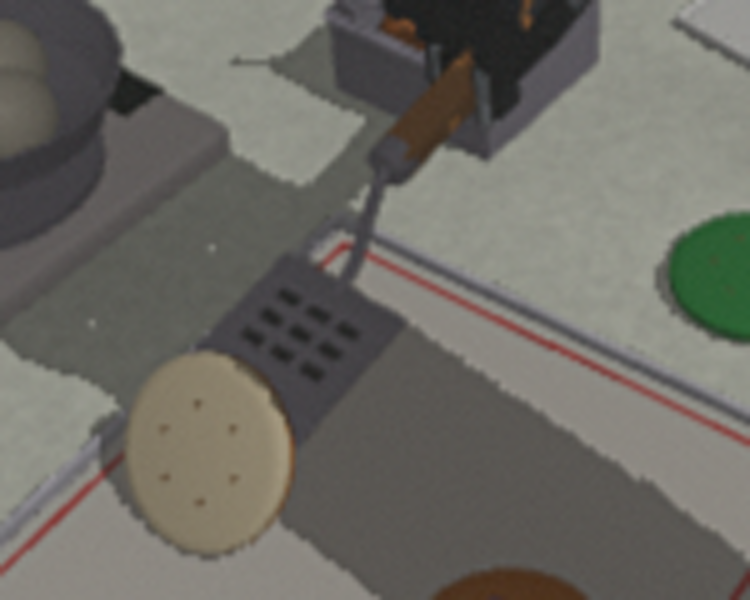

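View pics/t13.png

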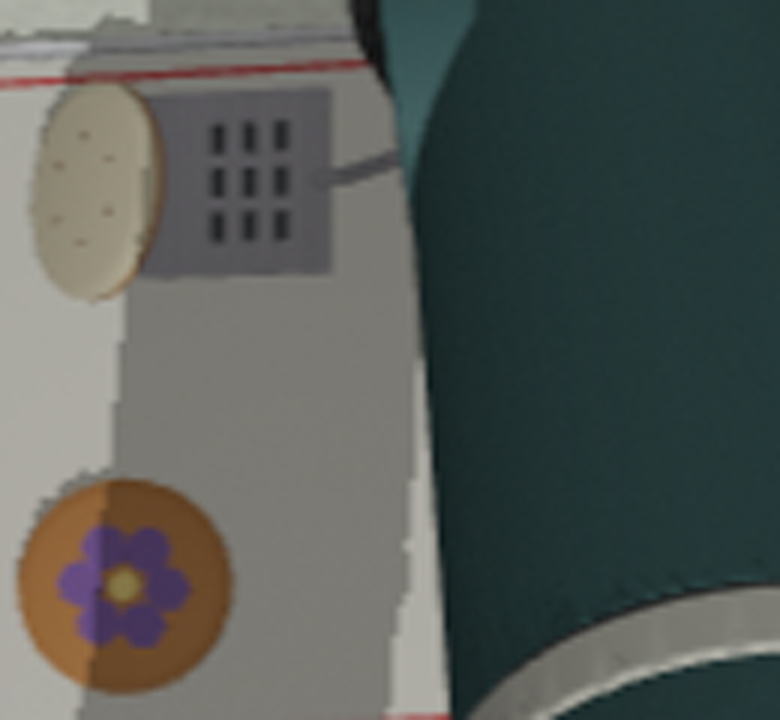

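Call:
drive_tool --motion '[0,-4,-3.6,0,0,0,255,0,-4,-3.6,0,0,0,255,0,-5,-2.7,0,0,0,255,0,-5,-2.7,0,0,0,255,0,-5.5,-1.9,0,0,0,255,0,-5.5,-1.9,0,0,0,255,0,-4,-0.3,0,0,0,255,0,-4,-0.3,0,0,0,255,0,-4,-0.3,0,0,0,255,0,0,0,0,0,0,255]'

```text
t: 13.9
ee_pos: [0.6403, -0.0732, 0.2966]
orientation: [0.999, 0.004, -0.0, 0.035]
contact_force: [-0.2, -0.0, -1.9]
gripper_width: 0.0184
```

```bash
python3 - <<'E'
from h import *
tipnow()
b=cam("side");c=cam("top")
crop(b[0],100,130,300,290,4,"s14");crop(c[0],150,90,320,230,4.5,"t14")
E
```

```text
t 13.9 pos [640.2595 -73.2126 296.5799] xaz 0.4894951604372485 z [ 0.     -0.0694 -0.9976] F [-0.1684 -0.0132 -1.8612] w 0.018394429520284736 tq [ 0.0566 -0.0128  0.0218]
tip est [638.7191  91.3866  69.1047] pitch 3.9806734282153977
```

View pics/s14.png

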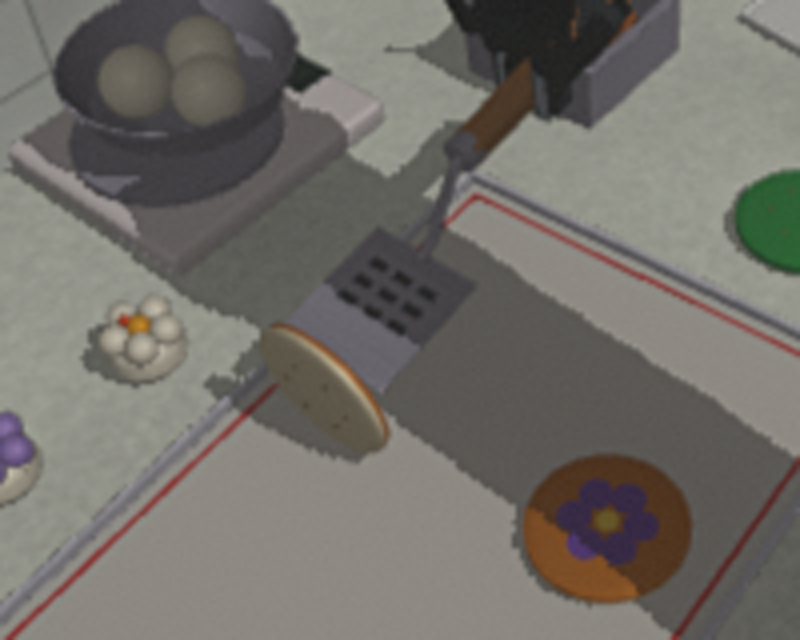

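View pics/t14.png

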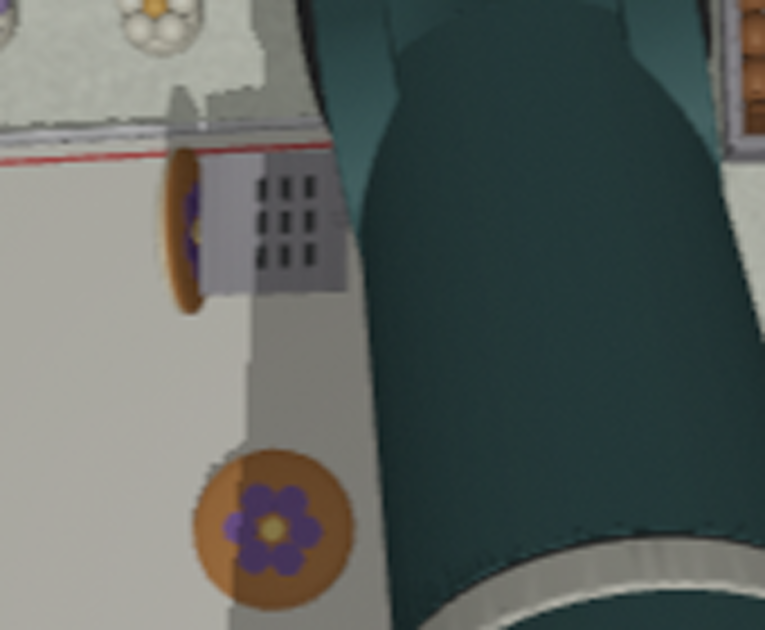

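Call:
drive_tool --motion '[0,-5,-0.3,0,0,0,255,0,-5,-0.3,0,0,0,255,0,0,0,0,0,0,255,0,0,0,0,0,0,255]'

```text
t: 14.4
ee_pos: [0.6402, -0.0637, 0.2966]
orientation: [0.999, 0.004, -0.0, 0.035]
contact_force: [0.7, 0.6, -2.9]
gripper_width: 0.0184
```

```bash
python3 - <<'E'
from h import *
tipnow()
b=cam("side");c=cam("top")
crop(b[0],60,130,300,310,3.3,"s15");crop(c[0],130,90,320,230,4,"t15")
E
```

```text
t 14.4 pos [640.1855 -63.6876 296.5797] xaz 0.4679989835686054 z [ 0.0001 -0.0697 -0.9976] F [ 0.7385  0.5525 -2.8707] w 0.018389935870577023 tq [0.0055 0.0199 0.0618]
tip est [638.7431 100.838   69.0506] pitch 3.999336061261443
```

View pics/s15.png

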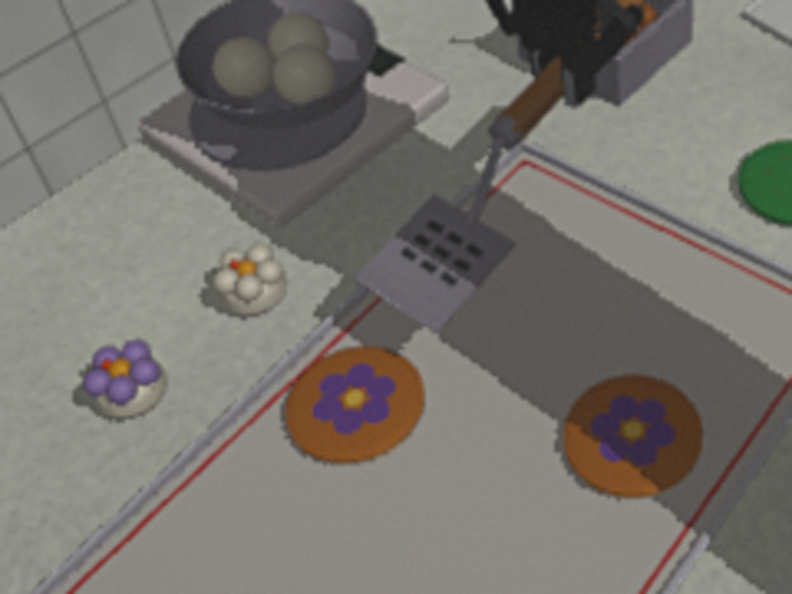

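View pics/t15.png

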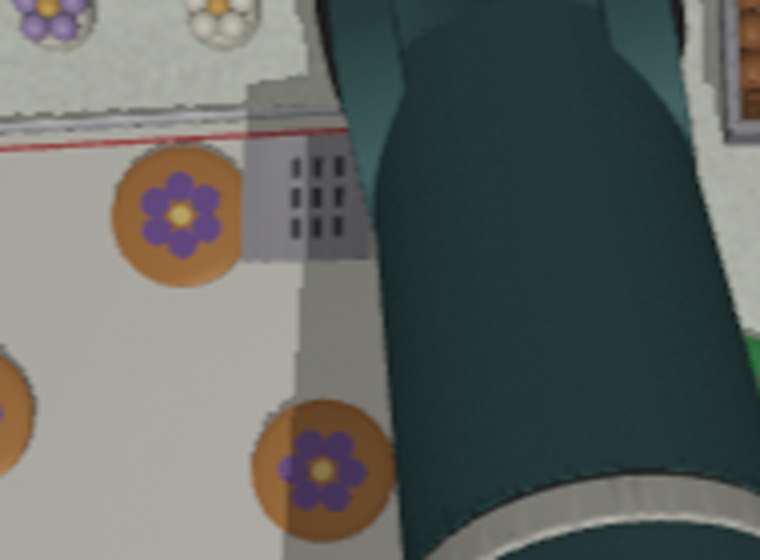

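```bash
python3 - <<'E'
from h import *
import pickle
a,b=pickle.load(open("c0.pkl","rb"))
X=ray(a,130+182/4-.4,90+215/4-.4,.017);print(X)
# tray frame from red corners: 
c=(np.array([.705,-.0946])+np.array([.3983,.3374]))/2;th=np.radians(3.5);r=X[:2]-c
print("tray xy",np.cos(th)*r[0]+np.sin(th)*r[1],-np.sin(th)*r[0]+np.cos(th)*r[1],c)
todo([.475,-.389,.33],down(0))
E
```

```text
[0.6388 0.1489 0.017 ]
tray xy 0.08867125038184769 0.022141967239791307 [0.5516 0.1214]
t 14.5 pos [640.1896 -64.043  296.5481] xaz 0.4395982971667017 z [ 0.     -0.0699 -0.9976] F [ 0.0554 -0.5431 -3.2024] w 0.018050553356787433 tq [ 0.0425  0.0546 -0.0074]
shift mm (tool) [-167.6944  325.2204  -10.6769]
rotvec deg (tool) [4.0058 0.0128 0.4404]
```

Call:
drive_tool --motion '[0,0,-20,0,0,0,255,0,0,-13,4,0,0.4,255,-18.3,36.1,0,0,0,0,255,-18.3,36.1,0,0,0,0,255,-18.3,36.1,0,0,0,0,255,-18.3,36.1,0,0,0,0,255,-18.3,36.1,0,0,0,0,255,-18.3,36.1,0,0,0,0,255,-18.3,36.1,0,0,0,0,255,-18.3,36.1,0,0,0,0,255,-18.3,36.1,0,0,0,0,255,0,0,0,0,0,0,255]'

```text
t: 15.7
ee_pos: [0.4722, -0.3922, 0.3293]
orientation: [1.0, -0.004, -0.001, 0.001]
contact_force: [-0.3, -0.1, -1.8]
gripper_width: 0.0183
```

Call:
drive_tool --motion '[0,0,0,0,0,8.2,255,0,0,0,0,0,8.2,255,0,0,0,0,0,8.2,255,0,0,0,0,0,8.2,255,0,0,0,0,0,8.2,255,0,0,0,0,0,8.2,255,0,0,0,0,0,8.2,255,0,0,0,0,0,8.2,255,0,0,0,0,0,8.2,255,0,0,0,0,0,8.2,255,0,0,0,0,0,8.2,255,0,0,0,0,0,7.4,255,0,0,0,0,0,0,255,0,0,0,0,0,0,255,0,0,0,0,0,0,255]'

```text
t: 17.2
ee_pos: [0.4758, -0.3866, 0.3295]
orientation: [-0.66, 0.751, 0.0, -0.0]
contact_force: [1.2, 0.0, -1.2]
gripper_width: 0.0188
```

```bash
python3 - <<'E'
from h import *
todo([.4753,-.3891,.315],down(-97.7))
b=cam("side");c=cam("top")
crop(b[0],260,40,420,190,5,"s16")
crop(c[0],330,90,480,270,4,"t16")
E
```

```text
t 17.2 pos [ 475.7634 -386.5848  329.4802] xaz -97.3667607415357 z [-0.0003  0.0001 -1.    ] F [ 1.2058  0.045  -1.2498] w 0.018782476905545093 tq [0.0379 0.1055 0.0497]
shift mm (tool) [ 2.5551  0.1331 14.48  ]
rotvec deg (tool) [0.0157 0.0048 0.3332]
```

View pics/s16.png

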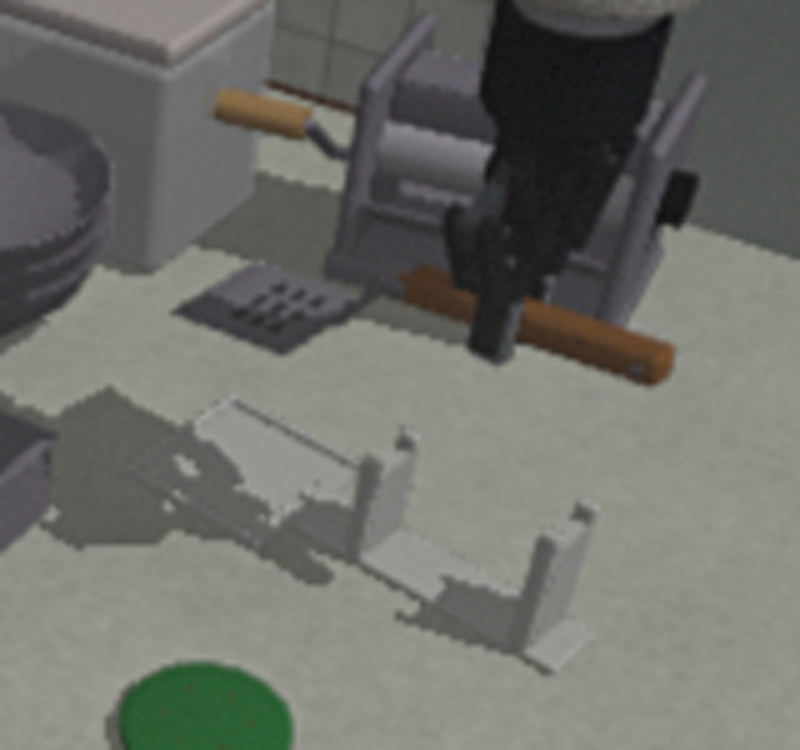

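View pics/t16.png

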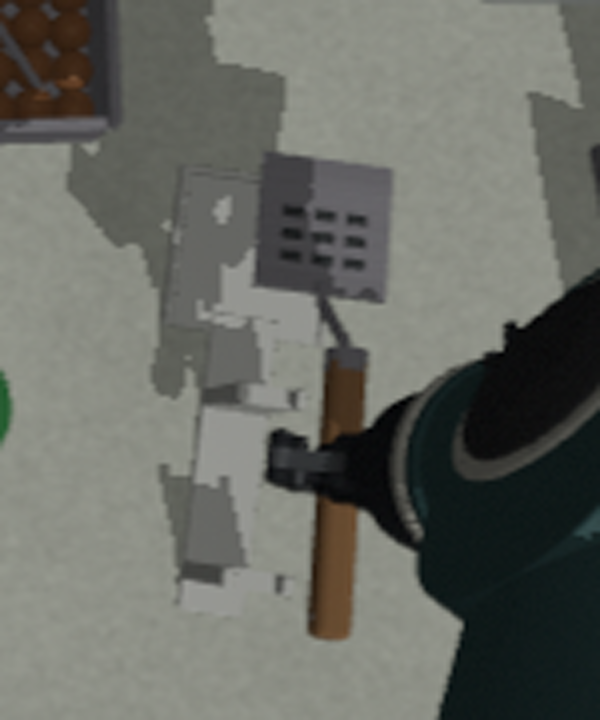

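Call:
drive_tool --motion '[0,0,20,0,0,0,255,0,0,20,0,0,0,255,0,0,10,0,0,0,255,0,0,0,0,0,0,255,0,0,0,0,0,0,255,0,0,0,0,0,0,255,0,0,0,0,0,0,255]'

```text
t: 18.0
ee_pos: [0.4759, -0.3868, 0.2803]
orientation: [-0.659, 0.752, -0.001, 0.0]
contact_force: [0.8, 0.7, -2.6]
gripper_width: 0.0186
```

```bash
python3 - <<'E'
from h import *
todo([.4755,-.3890,.2304],down(-97.7))
E
```

```text
t 18.0 pos [ 475.9097 -386.7668  280.3247] xaz -97.54591624976096 z [ 0.0008 -0.0007 -1.    ] F [ 0.7603  0.6664 -2.5761] w 0.01863718660986272 tq [-0.012   0.08   -0.1019]
shift mm (tool) [ 2.2401  0.1561 49.9258]
rotvec deg (tool) [-0.0496 -0.0315  0.1541]
```

Call:
drive_tool --motion '[0.8,0,15,0,0,0.15,255,0,0,15,0,0,0,255,0,0,8,0,0,0,255,0,0,4,0,0,0,255,0,0,3,0,0,0,255,0,0,0,0,0,0,255,0,0,0,0,0,0,255]'

```text
t: 18.7
ee_pos: [0.4757, -0.3875, 0.2348]
orientation: [-0.658, 0.753, -0.0, -0.0]
contact_force: [0.2, -0.1, -1.7]
gripper_width: 0.0181
```

```bash
python3 - <<'E'
from h import *
todo([.4755,-.3885,.2304],down(-97.7))
b=cam("side");c=cam("top")
crop(b[0],260,60,420,190,5,"s17")
crop(c[0],330,90,480,270,4,"t17")
E
```

```text
t 18.7 pos [ 475.7145 -387.5041  234.7866] xaz -97.70351076731205 z [ 0.0001 -0.0002 -1.    ] F [ 0.2466 -0.1151 -1.6858] w 0.0180634781638356 tq [ 0.0232  0.0813 -0.0034]
shift mm (tool) [1.0148 0.0798 4.3868]
rotvec deg (tool) [-0.0091 -0.0103 -0.0035]
```

View pics/s17.png

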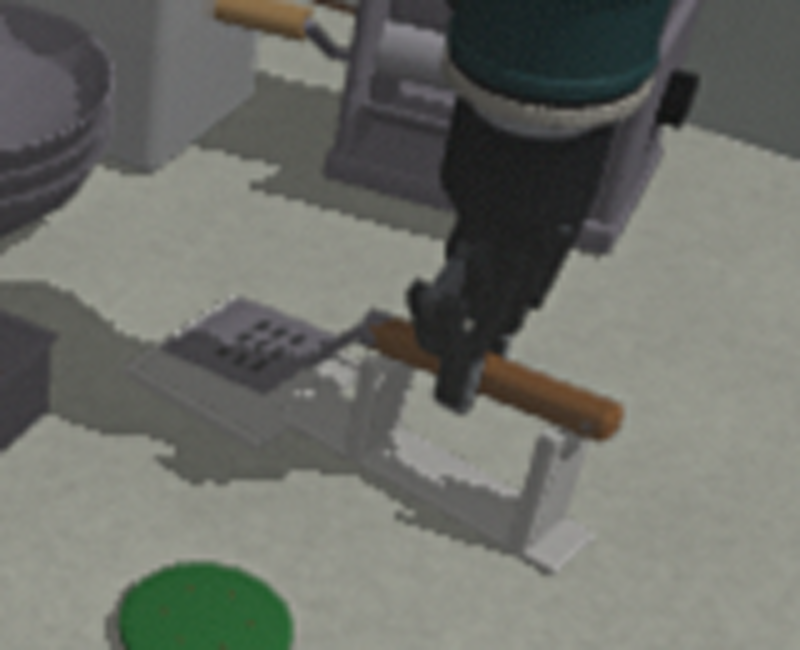

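Slotting between the cheeks with no side force; lower the last few mm.

Call:
drive_tool --motion '[0,0,2,0,0,0,255,0,0,1,0,0,0,255,0,0,0,0,0,0,255,0,0,0,0,0,0,255]'

```text
t: 19.2
ee_pos: [0.4756, -0.3874, 0.2315]
orientation: [-0.658, 0.753, 0.0, -0.0]
contact_force: [-0.7, 0.5, -1.4]
gripper_width: 0.0181
```

Call:
drive_tool --motion '[0,0,1,0,0,0,255,0,0,0.5,0,0,0,255,0,0,0,0,0,0,255,0,0,0,0,0,0,255]'

```text
t: 19.6
ee_pos: [0.4757, -0.3875, 0.2304]
orientation: [-0.658, 0.753, -0.0, -0.0]
contact_force: [-2.9, 1.3, 4.4]
gripper_width: 0.0183
```

Call:
drive_tool --motion '[0,0,0,0,0,0,180,0,0,0,0,0,0,120,0,0,0,0,0,0,60,0,0,0,0,0,0,0,0,0,0,0,0,0,0,0,0,0,0,0,0,0,0,0,0,0,0,0,0]'

```text
t: 20.3
ee_pos: [0.4756, -0.3874, 0.23]
orientation: [-0.658, 0.753, 0.0, -0.0]
contact_force: [-0.7, 0.1, -0.2]
gripper_width: 0.0853
```

Call:
drive_tool --motion '[0,0,-5,0,0,0,0,0,0,-10,0,0,0,0,0,0,-20,0,0,0,0,0,0,-30,0,0,0,0,0,0,-30,0,0,0,0,0,0,-30,0,0,0,0,30,30,-10,0,0,0,0,30,30,0,0,0,0,0,30,30,0,0,0,0,0,30,30,0,0,0,0,0,0,0,0,0,0,0,0]'

```text
t: 21.4
ee_pos: [0.3354, -0.4937, 0.3662]
orientation: [-0.655, 0.756, -0.0, -0.001]
contact_force: [-0.6, 0.2, 0.0]
gripper_width: 0.0851
```

```bash
python3 - <<'E'
from h import *
state()
b=cam("side");c=cam("top")
cv2.imwrite("pics/sf.png",b[0]);cv2.imwrite("pics/tf.png",c[0])
crop(b[0],280,100,400,190,6,"s18");crop(c[0],350,120,450,260,4,"t18")
E
```

```text
t 21.4 pos [ 335.3625 -493.7286  366.1937] xaz -98.14157823473818 z [-0.0015 -0.0022 -1.    ] F [-0.6386  0.2205  0.0396] w 0.08509740469329301 tq [ 0.0444 -0.0046  0.0345]
```

View pics/s18.png

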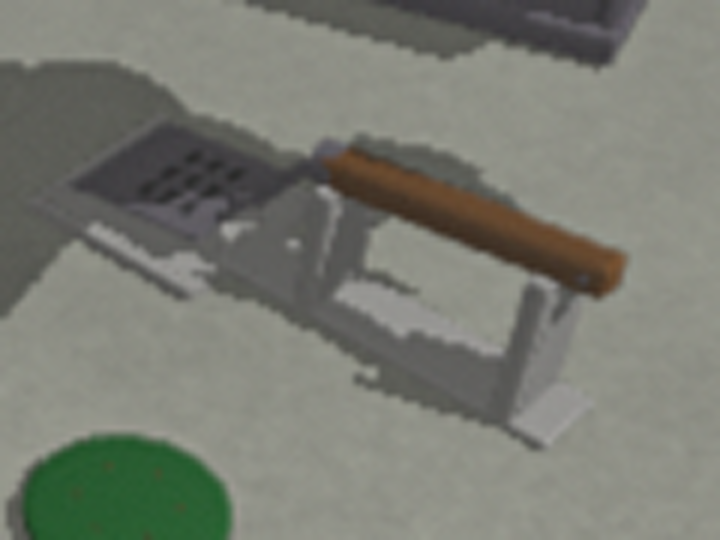

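View pics/t18.png

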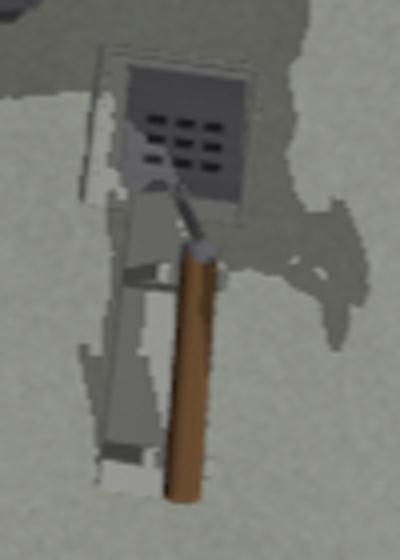

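View pics/tf.png

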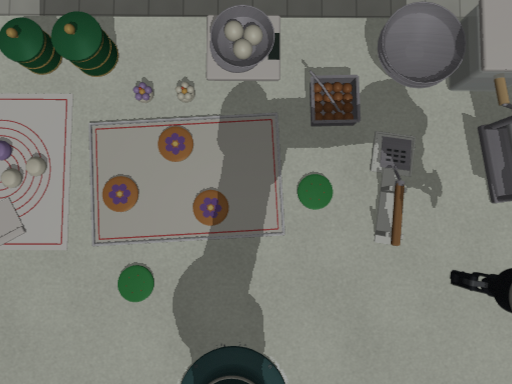

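View pics/sf.png

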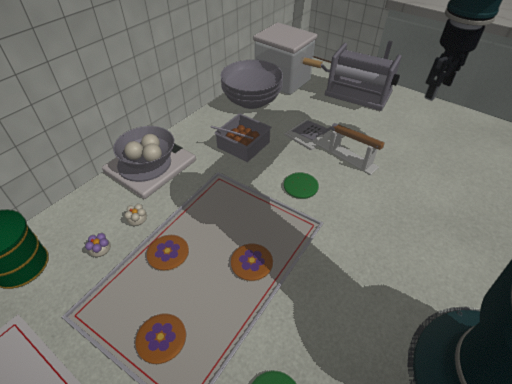

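The final pictures show the turner in the same pixels as at the start (handle end at 395,244 in the top view). All three biscuits are flower-up, with the turned one at (175,144).

```bash
python3 - <<'E'
from cell import ctrl
print(ctrl.finish_job())
E
```

```text
the job is handed in; nothing more can be done
None
```

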